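# Tip a heater block off its cooling plate and rock it into the dry heater

### The arm

A 7-joint arm with a two-finger parallel gripper is mounted at the origin on a cart in front of the work surface, level with it; the furniture and walls round the work are solid. World frame = base frame: x ahead of the robot, y to its left, z up, the work surface at z = 0. Lengths are in mm, angles in rad, forces in N, time in s.
With the tool pointing down it reaches from about 400 to 850 mm from the base axis. Payload 10.4 kg.
Tool frame: the origin (TCP) lies between the finger pads; the fingertips stand robot.tip_reach ahead of it and the grasp point (between the pads) lies 11 mm behind it (robot.tip_reach is the distance from the TCP to the fingertips, in mm); x points along the fingers, z is the direction in which the jaws open and shut, and the axes are right-handed (so a half turn about x gives the same grasp; the last joint's range is limited). The gripper opens to 87 mm and grips with 3 to 60 N. Pads are 19 mm wide; open, the fingers measure 117 mm over their backs; the gripper's body (75 mm by 190 mm) begins 51 mm behind the grasp point.
Start: joints at [-1.297, 0.332, -0.065, 1.46, 0.022, 1.35, -0.088], TCP at [182.775, 597.703, 193.276] pointing down, gripper open.
Joint ranges: [-2.6, 2.6], [-0.5, 2.12], [-1.47, 1.34], [0.16, 2.42], [-1.27, 4.41], [0.06, 2.06], [-2.6, 2.6]. Speed limits (rad/s): [2.22, 2.22, 2.79, 2.79, 3.14, 3.14, 3.14].

### API

Orientations are given as [roll, pitch, yaw] about the fixed x, y, z axes, in that order (R = Rz(yaw) Ry(pitch) Rx(roll)).
In Python, from cell import robot, vision, order gives the robot as it stands.
- The arm moves only by the tool arm_command, never from a script. Its argument "plan" is a list of rows, each a list of 4 numbers: the shift along the world's x, y, z in m, then the turn about the world's z in degrees. A call has 1 to 12 rows; each row shifts and turns the commanded pose from where the row before left it; what a row does not reach is not made up. A row lasts 1/12 s, in which the tool goes at most 41.7 mm and 7.16 degrees, less where a joint would pass 70% of its speed; a pose out of reach is approached as far as the arm can. A call with a gripper value outside its range is refused whole. "fingers" is the closure in counts, from 0 (fully open) to 255 (shut), set as the call begins (left out, the last holds). The fingers move at their own pace and stop on an object; the grip force is fixed at half the most. Time passes only in rows, so rows that do not move let the fingers close. It gives the time, the measured TCP pose, the force and the opening at its end, in the units of the state.
- robot.read_state(): the state, without advancing time (a new reading comes with each control period).
- vision.get_image(name): name is "side" or "top" or "wrist"; returns (picture, depth): 480x640x3 uint8, red, green, blue; 480x640 float32, mm along the optical axis (not along the pixel's ray), 0 where there is no reading.
- vision.calibration(name): a dict with "K" (3x3 intrinsics, pixels), "position" and "orientation" of the camera in the world. Camera axes: x right, y down, z forward; pixel columns grow to the right and rows downward; lengths in mm; the calibration is good to about 2 mm. A picture is of the moment at which its call begins: read the wrist's pose just before it. calibration takes no time and is no camera call; for the wrist camera it gives the pose at the moment of the call.
- order.hand_in(): hands the job in, once; it reports no verdict.
The state is a dict: "clock": time; "joints": joint angles; "dq": joint speeds; "tau": joint torques, N m; "ee_pos": TCP position; "eef_rot": TCP orientation; "ft_force": force on the tool from outside, world axes, zero at the start; "ft_torque": the same for the moment, N m; "width": opening from 0.0 (shut) to 1.0 (fully open).
Only numpy, scipy, OpenCV 4.12 (cv2) and the standard library are available. Lean on these libraries where they do the work, as an engineer would, in place of code of your own. Each camera call takes 0.05 s, during which the arm holds its last target.

### The job

The aluminium heater block lies on its side on the finned cooling plate, bores facing away from the robot. Tip it over the plate's near edge (do not carry it off) so that it comes to stand on the bench on its base, bores up; then put it in the well of the dry heater, toe first and tilted, so that the toe hooks under the steel tab at the control-panel end, rock it down until it sits flat on the well's floor, and let go. Leave the two vials and the timer where they are.

Things in the scene. Friction and masses are not known exactly. Their poses are not given: they have to be found in the camera images.
- block_centre (a point): centre of the body of the loose bright aluminium heater block (0.3 to 0.5 kg): 56 mm along its own x, 50 mm along y, 60 mm along z. Six 12 mm bores and one of 7 mm open in its +z face; the -z face, 30 mm below this point, is the base. It starts lying on its +x face on the plate, +z level and pointing away from the robot, -x up, its base within 8 mm of the plate's near edge
- toe (a point): the block's toe: a full-width ledge, 8 mm high, sticking out 13 mm from the body's -x face, flush with the base, which is so 69 mm long. This point is the toe's outer end, mid-width, on the base edge: 41 mm to -x and 30 mm to -z of block_centre, in the same axes. At the start the toe is at the top of the block's near side
- plate: fixed dark-grey finned metal cooling plate, 100 mm along x, 120 mm along y, 26 mm high; origin under its centre, x away from the robot, z up. Pushed at its bore face, less than 20 mm above the plate, the block slides to the near edge, tips by itself when about half its 60 mm overhangs, and drops base down on the bench in front, 26 mm lower
- heater: fixed white dry heater, 160 mm along x, 114 mm along y, 60 mm high; origin under its centre, z up, the sloping control panel at its -x end. Nothing on it is higher than 61 mm
- well (a point): centre of the floor of the heater's rectangular well, 36 mm above the bench, with the heater's axes. The well is 72 mm along x, 54 mm along y, 24 mm deep; its rim has a 3 mm bevel. Seated, the block's toe points to -x and block_centre is 5 to 8 mm to +x of this point, y = 0, 30 mm above it
- tab (a point): middle of the free lower edge of the fixed steel tab, 36 mm wide, 4 mm thick, that stands 6 mm into the well from its panel end, its underside 12 mm above the well's floor. The block cannot go in level past it: the toe goes under it with the toe end lowest, block tilted about 20 to 35 degrees, then the other end comes down
- vial_a: capped sample vial, 24 mm across, 52 mm high, loose; origin under its centre; a bystander
- vial_b: second capped sample vial of the same size; a bystander
- timer: small white bench timer 58 x 62 x 18 mm, loose; origin under its centre; a bystander
There are look-alikes about, which are no part of the job. Several things look just like the heater: the one meant starts farthest from the robot's base. Leave any turquoise look-alike of the part that bears block_centre alone.

How it is judged:
By the outcome, as a careful person would: the job done as asked, in the order asked, and still so for the second after the job is handed in, with the robot touching nothing.
It also fails if it takes over 61 s, if anything falls off the work surface, if the arm or the gripper's body presses on something with over 40 N, if the wrist force passes 120 N, or if a joint passes its speed limit or range.

## Working session

There is one attempt and no reset: what is moved stays moved. The work goes in short steps, Python scripts to look and compute and a tool call to move; the robot and the scene stay as the last step left them, time stands still between calls to the robot, and variables do not carry over. Pictures are saved under pics/ and viewed, and the job is handed in when it is done.

Besides the shell and the picture viewer there is one more tool, called after "Emit:" in YAML: its name, and indented under it one key for each argument. arm_command: Moves the arm, as the interface text tells. Its arguments: {"type":"object","properties":{"plan":{"type":"array"},"fingers":{"type":"number"}},"required":["plan"]}

```bash
ls; mkdir -p pics
cat > h.py <<'E'
import numpy as np,cv2
from cell import robot,vision,order
def snap(n,f):
    im,d=vision.get_image(n); c=vision.calibration(n)
    cv2.imwrite('pics/'+f+'.png',im[:,:,::-1]); np.savez('pics/'+f+'.npz',im=im,d=d,K=np.array(c['K']),p=np.array(c['position']),o=np.array(c['orientation']))
    return im,d,c
E
python3 - <<'E'
from h import *
print({k:(np.round(v,3) if k!='x' else v) for k,v in robot.read_state().items()}, robot.tip_reach)
for n in('side','top','wrist'):
    im,d,c=snap(n,n+'0');print(n,c)
E
```

```text
pics
{'clock': np.float64(0.0), 'joints': array([-1.297,  0.333, -0.065,  1.461,  0.022,  1.35 , -0.088]), 'dq': array([ 0.   ,  0.002,  0.   , -0.002, -0.001,  0.   ,  0.001]), 'tau': array([ 1.0000e-03, -6.2326e+01,  2.5000e-02, -3.8988e+01, -6.1000e-02,
        4.0000e-02,  0.0000e+00]), 'ee_pos': array([182.677, 597.258, 192.464]), 'eef_rot': array([-3.078,  1.569, -1.804]), 'ft_force': array([0.01 , 0.409, 0.871]), 'ft_torque': array([-0.028,  0.033, -0.015]), 'width': np.float64(1.0)} 8.0
side {'K': array([[610.82557728,   0.        , 324.0683103 ],
       [  0.        , 610.82557728, 239.89976382],
       [  0.        ,   0.        ,   1.        ]]), 'position': array([265.27714872, 757.95671403, 833.94704213]), 'orientation': array([-2.31151758e+00,  1.21525504e-03, -2.87185615e+00])}
top {'K': array([[532.68982749,   0.        , 326.27085031],
       [  0.        , 532.68982749, 241.8222227 ],
       [  0.        ,   0.        ,   1.        ]]), 'position': array([ 427.93067126,  -41.65779804, 1201.67954814]), 'orientation': array([-3.07799337,  0.00974074, -1.5549069 ])}
wrist {'K': array([[388.60959294,   0.        , 324.17914555],
       [  0.        , 388.60959294, 238.56084738],
       [  0.        ,   0.        ,   1.        ]]), 'position': array([103.27532384, 622.19390448, 383.81184555]), 'orientation': array([2.83518550e+00, 6.26632290e-04, 1.27459717e+00])}
```

View pics/top0.png

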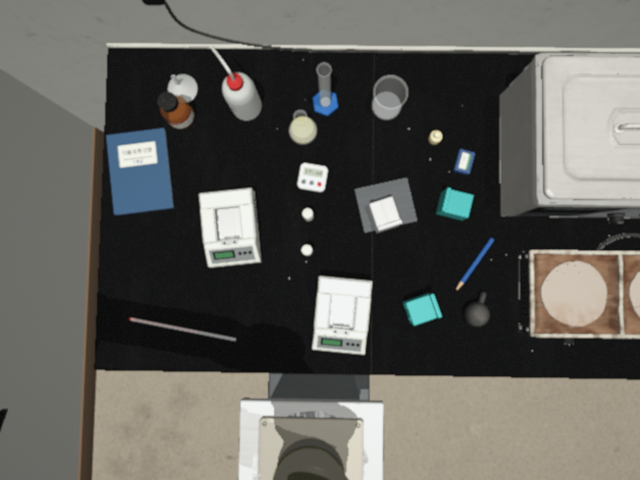

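View pics/side0.png

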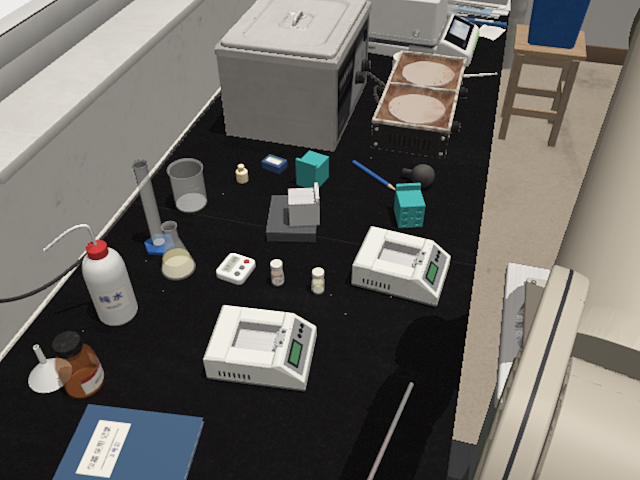

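Heater candidates in the top view are at (230,228) and (342,315). The first is farther from the base. The block is at (385,212) on the plate. I'll enlarge both and measure.

```bash
cat >> h.py <<'E'
from scipy.spatial.transform import Rotation as R
def load(f): return dict(np.load('pics/'+f+'.npz'))
def cloud(s):
    d=s['d'];v,u=np.mgrid[0:480,0:640];K=s['K']
    P=np.stack([(u-K[0,2])/K[0,0]*d,(v-K[1,2])/K[1,1]*d,d],-1)
    W=P@R.from_euler('xyz',s['o']).as_matrix().T+s['p']; W[d==0]=np.nan
    return W
def ray(s,u,v,z):
    r=R.from_euler('xyz',s['o']).as_matrix()@np.array([(u-s['K'][0,2])/s['K'][0,0],(v-s['K'][1,2])/s['K'][1,1],1.])
    return s['p']+r*(z-s['p'][2])/r[2]
def crop(f,x0,y0,w,h,k,out):
    im=load(f)['im'][y0:y0+h,x0:x0+w,::-1]; cv2.imwrite('pics/'+out+'.png',cv2.resize(im,None,fx=k,fy=k,interpolation=cv2.INTER_CUBIC))
E
python3 - <<'E'
from h import *
crop('top0',190,160,240,110,3,'c1'); crop('side0',190,170,180,220,2.7,'c2')
for n in('top0','side0'):
    s=load(n);W=cloud(s)
    for nm,u,v in([('bench',280,300),('plate',372,190),('blk',385,212),('heaterrim',205,230),('well',230,225),('h2',322,310),('va',307,214),('vb',306,250)] if n=='top0' else [('bench',250,160),('plate',285,205),('blk',304,192),('rim',225,340),('well',255,335)]):
        print(n,nm,np.round(W[v,u],1))
E
```

```text
top0 bench [371.5  73.6  -5.3]
top0 plate [ 619.7 -128.9   25.6]
top0 blk [ 564.6 -153.1   77.2]
top0 heaterrim [522.  232.4  60.1]
top0 well [535.9 183.5  35.3]
top0 h2 [354.9 -22.6  61.6]
top0 va [561.2  13.6  49.2]
top0 vb [482.7  14.3  50.3]
side0 bench [ 754.5 -348.6   -3.6]
side0 plate [ 608.6 -174.1   27.6]
side0 blk [ 562.1 -161.7   80.8]
side0 rim [581.  211.8  59.8]
side0 well [547.3 171.1  34.5]
```

View pics/c1.png

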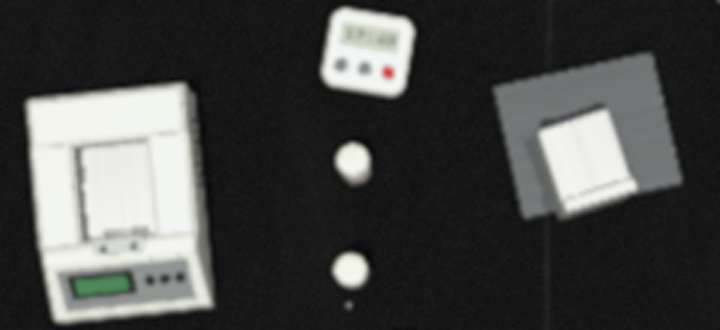

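View pics/c2.png

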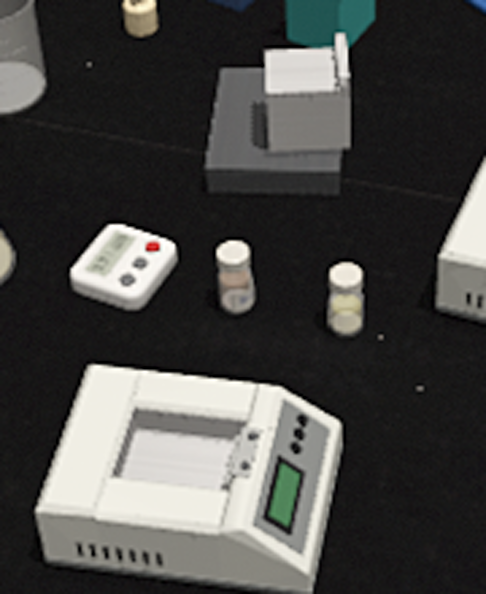

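The crops confirm it. The target heater has its panel towards the robot at c1 (125,285), with the tab at about (120,243). The block lies on the plate with its toe ridge at c1 (600,195). Now I'll measure the poses.

Run:
```python
from h import *
J=R.from_euler('xyz',robot.read_state()['eef_rot']).as_matrix();print('tool',np.round(J,3))
for n in('top0','side0'):
    W=cloud(load(n));X,Y,Z=W[...,0],W[...,1],W[...,2]
    b=(X>330)&(X<480)&(Y>30)&(Y<110);print(n,'bench z',np.nanmedian(Z[b]))
    def rect(nm,m):
        p=W[m][:,:2].astype(np.float32);r=cv2.minAreaRect(p);print(n,nm,len(p),np.round(r[0],1),np.round(r[1],1),round(r[2],2),'medz',np.round(np.median(W[m][:,2]),1)); return r
    reg=(X>490)&(X<700)&(Y>-260)&(Y<-80)
    rect('plate',reg&(Z>15)&(Z<32)); rect('blktop',reg&(Z>75)&(Z<87)); rect('toe',reg&(Z>88)&(Z<102)); rect('blkall',reg&(Z>70)&(Z<102))
    reg=(X>400)&(X<650)&(Y>90)&(Y<290)
    rect('heatertop',reg&(Z>56)&(Z<66)); rect('well',reg&(Z>31)&(Z<40)&(X>490)&(X<590)&(Y>150)&(Y<225))
    for nm,x,y in(('va',561,10),('vb',483,14),('timer',640,0)):
        rect(nm,(abs(X-x)<40)&(abs(Y-y)<40)&(Z>(42 if nm!='timer' else 12)))
```

```text
tool [[-0.    -0.956  0.292]
 [-0.001  0.292  0.956]
 [-1.    -0.    -0.001]]
top0 bench z -0.7131484340807219
top0 plate 1702 [ 585.5 -160.3] [106.5 120.5] 13.64 medz 25.4
top0 blktop 583 [ 561.8 -152.9] [60.2 50.1] 18.71 medz 81.5
top0 toe 96 [ 541.8 -156.8] [38.5 46.4] 43.91 medz 94.4
top0 blkall 688 [ 561.8 -152.9] [60.2 50.3] 18.96 medz 81.9
top0 heatertop 1965 [544.7 184.6] [130.9 113.6] 6.56 medz 59.2
top0 well 661 [539.8 186.4] [69.8 51. ] 7.1 medz 35.6
top0 va 82 [564.3  12.6] [19.8 20. ] 89.5 medz 51.2
top0 vb 79 [483.8  13.1] [19.7 19.6] 89.9 medz 51.3
top0 timer 543 [650.8   4.5] [61.6 57.3] 83.26 medz 14.8
side0 bench z -0.38689738753231495
side0 plate 1181 [ 582.8 -155.7] [105.5 123.2] 13.17 medz 25.4
side0 blktop 497 [ 559.3 -150.8] [58.8 57.1] 17.71 medz 81.3
side0 toe 77 [ 534.5 -157.3] [ 7.8 52.9] 18.7 medz 93.9
side0 blkall 636 [ 559.4 -150.5] [59.4 57.7] 18.7 medz 81.4
side0 heatertop 3054 [543.4 189.1] [130.2 114.2] 6.6 medz 59.2
side0 well 775 [540.6 179.2] [67.8 43.6] 7.68 medz 35.6
side0 va 118 [561.9  16.6] [20.8 23.8] 49.13 medz 50.7
side0 vb 120 [481.7  16.6] [19.9 23.1] 15.49 medz 50.8
side0 timer 626 [648.1   8.3] [63.3 58.1] 82.81 medz 14.6
```

Emit:
arm_command:
  plan:
    - [0.024,-0.03,0,1.5]
    - [0.024,-0.03,0,1.5]
    - [0.024,-0.03,0,1.5]
    - [0.024,-0.03,0,1.5]
    - [0.024,-0.03,0,1.5]
    - [0.024,-0.03,0,1.5]
    - [0.024,-0.03,0,1.5]
    - [0.024,-0.03,0,1.5]
    - [0.024,-0.03,0,1.5]
    - [0.024,-0.03,0,1.5]
    - [0.024,-0.03,0,1.5]
    - [0.024,-0.03,0,1.5]
  fingers: 255

```text
clock: 1.15
ee_pos: [471.5, 236.0, 193.3]
eef_rot: [0.108, 1.571, 1.697]
ft_force: [1.0, 0.7, -0.7]
width: 0.176
```

Emit:
arm_command:
  plan:
    - [0.0112,-0.031,0,1.5]
    - [0.0112,-0.031,0,1.5]
    - [0.0112,-0.031,0,1.5]
    - [0.0112,-0.031,0,1.5]
    - [0.0112,-0.031,0,1.5]
    - [0.0112,-0.031,0,1.5]
    - [0.0112,-0.031,0,1.5]
    - [0.0112,-0.031,0,1.5]
    - [0.0112,-0.031,0,1.5]
    - [0.0112,-0.031,0,1.5]
    - [0.0112,-0.031,0,1.5]
    - [0.0112,-0.031,0,1.5]

```text
clock: 2.15
ee_pos: [605.4, -135.7, 193.1]
eef_rot: [0.707, 1.57, 2.611]
ft_force: [0.7, 0.4, 0.6]
width: 0.006
```

Run:
```python
from h import *
s=robot.read_state();print(s['clock'],s['ee_pos'],s['eef_rot'],s['width'])
snap('wrist','w1')
W=cloud(load('w1'));X,Y,Z=W[...,0],W[...,1],W[...,2]
reg=(X>490)&(X<700)&(Y>-260)&(Y<-80)
for nm,a,b in(('plate',15,32),('blktop',75,87),('toe',89,102)):
    m=reg&(Z>a)&(Z<b);
    if m.sum()>10: print(nm,m.sum(),cv2.minAreaRect(W[m][:,:2].astype(np.float32)),np.median(Z[m]))
```

```text
2.15 [ 605.41253771 -135.69476458  193.08711895] [0.70711479 1.57045786 2.61114318] 0.0055351016341347765
plate 8977 ((588.5536499023438, -165.8528594970703), (100.30411529541016, 120.31515502929688), 13.179356575012207) 25.6364832884812
blktop 4301 ((561.8111572265625, -159.25759887695312), (59.75143814086914, 50.05842971801758), 18.53636932373047) 81.57024369615544
toe 808 ((537.4434814453125, -167.26483154296875), (7.819953441619873, 49.92985153198242), 18.890689849853516) 94.5036058512421
```

View pics/w1.png

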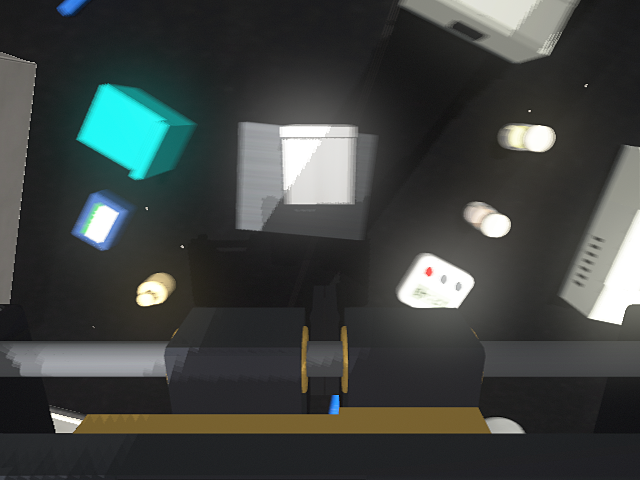

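```bash
sed -i 's/im,d=vision.get_image(n); c=vision.calibration(n)/c=vision.calibration(n); im,d=vision.get_image(n)/' h.py
cat >> h.py <<'E'
def blk(f,bands=(('plate',15,32),('blktop',75,87),('toe',89,102)),box=(490,700,-260,-80)):
    W=cloud(load(f));X,Y,Z=W[...,0],W[...,1],W[...,2]
    reg=(X>box[0])&(X<box[1])&(Y>box[2])&(Y<box[3])
    for nm,a,b in bands:
        m=reg&(Z>a)&(Z<b)
        if m.sum()>10:
            r=cv2.minAreaRect(W[m][:,:2].astype(np.float32));print(f,nm,m.sum(),np.round(r[0],1),np.round(r[1],1),round(r[2],2),np.round(np.median(Z[m]),1))
E
python3 - <<'E'
from h import *
s=robot.read_state();print(s['clock'],s['ee_pos'],s['eef_rot'],s['dq'])
snap('wrist','w2'); blk('w2')
E
```

```text
2.2 [ 605.52979617 -143.34556988  192.92110161] [ 2.79434612  1.56688936 -1.58939641] [-0.03809048 -0.04660854  0.00520117  0.06237658  0.05500556 -0.01660451
 -0.18553712]
w2 plate 8906 [ 588.4 -157.6] [100.1 120.2] 13.45 25.7
w2 blktop 4242 [ 565.9 -150. ] [50.6 50.1] 18.83 81.7
w2 toe 829 [ 537.1 -159.8] [ 7.7 50. ] 18.9 94.5
```

Run:
```python
from h import *
snap('wrist','w3'); 
s=robot.read_state();print(s['clock'],s['ee_pos'],s['eef_rot'],np.abs(s['dq']).max())
snap('wrist','w3'); blk('w3')
J=R.from_euler('xyz',s['eef_rot']).as_matrix();print(np.round(J,3), np.degrees(np.arctan2(J[1,2],J[0,2])))
```

```text
2.3 [ 604.79563795 -137.62079785  192.69701965] [ 2.14362542  1.56899974 -2.24182759] 0.04577018187346377
w3 plate 8943 [ 588.4 -157.6] [100.2 120.1] 13.42 25.7
w3 blktop 4370 [ 561.8 -151.3] [60.  50.1] 18.93 81.7
w3 toe 763 [ 537.3 -159.8] [ 7.7 49.3] 19.38 94.6
[[-0.001 -0.947 -0.321]
 [-0.001 -0.321  0.947]
 [-1.     0.002 -0.001]] 108.73209327869525
```

View pics/w3.png

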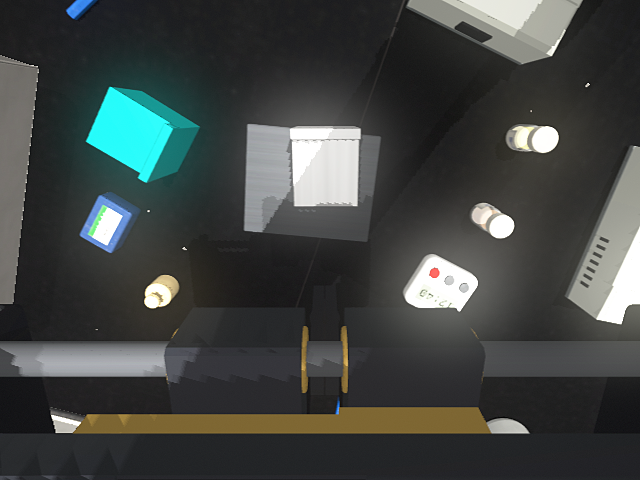

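Emit:
arm_command:
  plan:
    - [0.005,0.002,0,0]
    - [0,0,-0.03,0]
    - [0,0,-0.03,0]
    - [0,0,-0.03,0]
    - [0,0,-0.03,0]
    - [0,0,-0.02,0]
    - [0,0,-0.009,0]
    - [0,0,0,0]
    - [0,0,0,0]

```text
clock: 3.1
ee_pos: [610.8, -131.4, 45.1]
eef_rot: [-1.462, 1.57, 0.442]
ft_force: [-0.3, 0.2, -0.1]
width: 0.005
```

Run:
```python
from h import *
s=robot.read_state();print(s['clock'],s['ee_pos'],s['ft_force'])
snap('wrist','w4');snap('side','s4'); crop('s4',220,130,160,130,4,'c4')
```

```text
3.1 [ 610.797186   -131.39665129   45.08275536] [-0.30629343  0.17170743 -0.09947207]
```

View pics/c4.png

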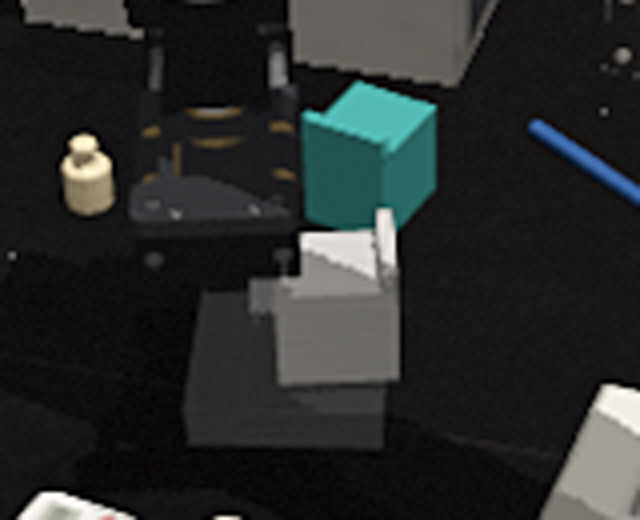

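View pics/w4.png

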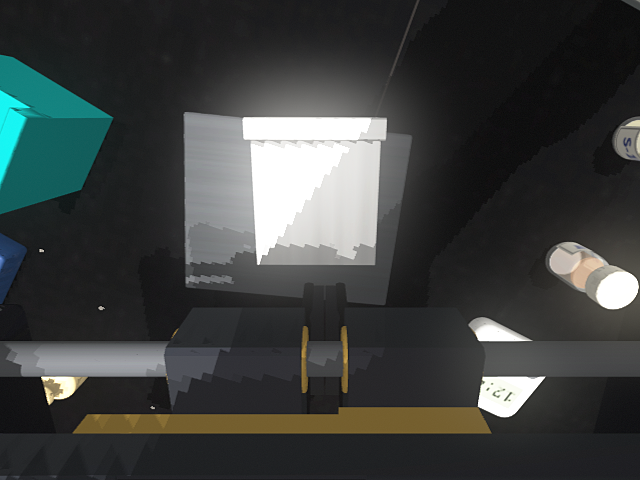

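Emit:
arm_command:
  plan:
    - [0.002,-0.007,0,0]
    - [-0.004,-0.0014,0,0]
    - [-0.004,-0.0014,0,0]
    - [-0.0038,-0.0013,0,0]
    - [-0.0038,-0.0013,0,0]
    - [-0.0038,-0.0013,0,0]
    - [-0.0038,-0.0013,0,0]
    - [-0.0038,-0.0013,0,0]
    - [0,0,0,0]

```text
clock: 3.95
ee_pos: [584.1, -149.1, 44.3]
eef_rot: [1.107, 1.57, 3.008]
ft_force: [1.9, 1.4, 2.5]
width: 0.005
```

Run:
```python
from h import *
s=robot.read_state();print(s['clock'],s['ee_pos'],s['ft_force'])
snap('wrist','w5');blk('w5',bands=(('plate',22,29),('blktop',78,85),('toe',89,100)))
```

```text
3.95 [ 584.11219035 -149.06668639   44.25784279] [1.91360941 1.38351319 2.51825933]
w5 plate 12397 [ 586.7 -158.2] [ 97.  120.4] 13.34 25.7
w5 blktop 10711 [ 555.9 -152. ] [74.9 50.4] 18.19 82.3
w5 toe 3675 [ 544.8 -155.4] [69.9 50.1] 18.48 91.8
```

Emit:
arm_command:
  plan:
    - [-0.002,-0.0007,0,0]
    - [-0.002,-0.0007,0,0]
    - [-0.002,-0.0007,0,0]
    - [0,0,0,0]
    - [0,0,0,0]

```text
clock: 4.42
ee_pos: [578.3, -150.9, 43.8]
eef_rot: [1.201, 1.569, 3.103]
ft_force: [-0.0, -0.2, 0.3]
width: 0.005
```

Run:
```python
from h import *
s=robot.read_state();print(s['clock'],s['ee_pos'],s['ft_force'])
snap('wrist','w6');snap('side','s6'); crop('s6',220,130,160,130,4,'c6')
```

```text
4.4167 [ 578.33450497 -150.93423925   43.8002168 ] [-0.00667451 -0.23175124  0.27219441]
```

View pics/c6.png

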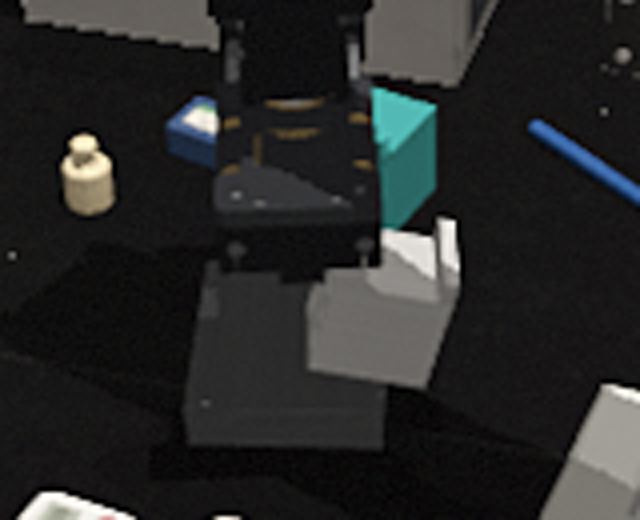

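View pics/w6.png

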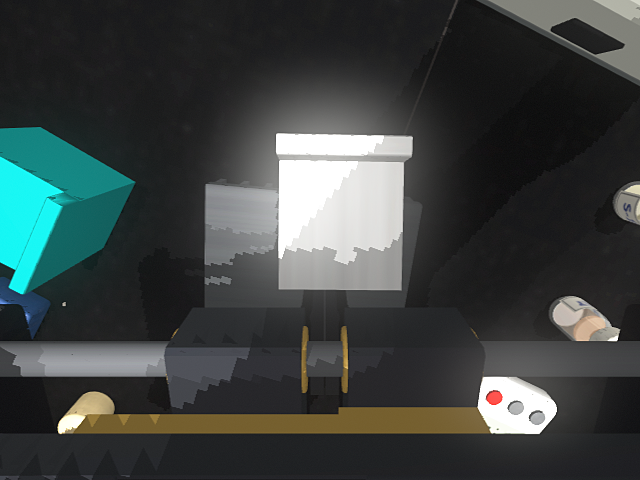

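Emit:
arm_command:
  plan:
    - [0,0,0,0]
    - [0,0,0,0]
    - [0,0,0,0]
    - [0,0,0,0]
    - [0,0,0,0]

```text
clock: 4.93
ee_pos: [579.2, -150.7, 44.3]
eef_rot: [0.571, 1.571, 2.473]
ft_force: [0.5, 0.5, -0.8]
width: 0.003
```

Run:
```python
from h import *
s=robot.read_state();print(s['clock'],s['ee_pos'],s['ft_force'])
snap('wrist','w7');snap('side','s7'); crop('s7',220,130,160,130,4,'c7')
```

```text
4.9333 [ 579.17988036 -150.67402191   44.26271383] [ 0.46385972  0.53069981 -0.81853959]
```

View pics/c7.png

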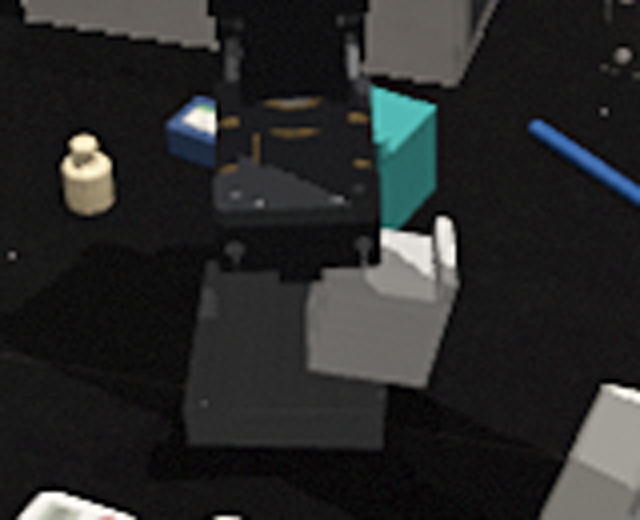

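View pics/w7.png

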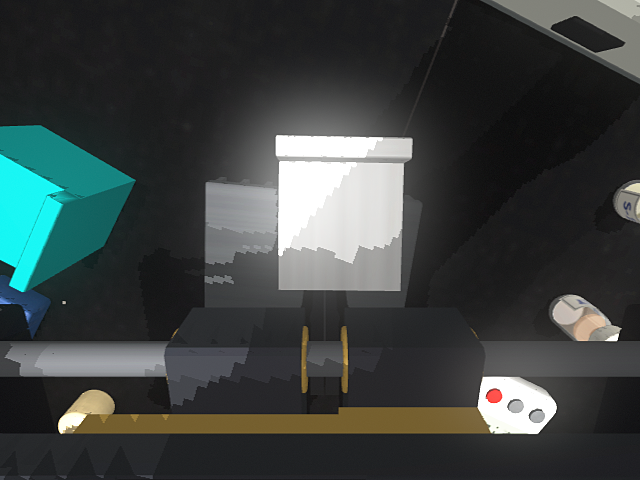

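Emit:
arm_command:
  plan:
    - [-0.002,-0.0007,0,0]
    - [-0.002,-0.0007,0,0]
    - [0,0,0,0]
    - [0,0,0,0]
    - [0,0,0,0]
    - [0,0,0,0]

```text
clock: 5.53
ee_pos: [575.0, -152.1, 44.2]
eef_rot: [0.918, 1.57, 2.82]
ft_force: [-0.5, -0.7, -1.0]
width: 0.007
```

Run:
```python
from h import *
s=robot.read_state();print(s['clock'],s['ee_pos'],s['ft_force'])
snap('side','s8'); crop('s8',220,130,160,130,4,'c8')
```

```text
5.5333 [ 575.0459787 -152.0885569   44.192782 ] [-0.4502386  -0.69444167 -1.0084109 ]
```

View pics/c8.png

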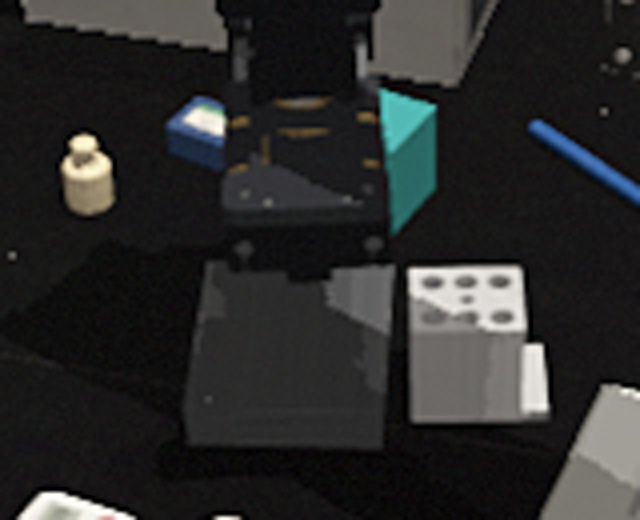

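The block now stands on its base, bores up at c8 (465,300), with the toe towards the robot at (535,380). I'll retreat upwards and open the gripper.

Emit:
arm_command:
  plan:
    - [0,0,0.035,0]
    - [0,0,0.035,0]
    - [0,0,0.035,0]
    - [-0.01,-0.003,0.035,0]
    - [-0.02,-0.008,0.02,0]
    - [0,0,0,0]
    - [0,0,0,0]
    - [0,0,0,0]
  fingers: 0

```text
clock: 6.25
ee_pos: [545.1, -162.5, 203.5]
eef_rot: [0.465, 1.57, 2.368]
ft_force: [0.4, 0.6, 0.3]
width: 0.526
```

Run:
```python
from h import *
s=robot.read_state();print(s['clock'],s['ee_pos'],s['ft_force'],np.abs(s['dq']).max())
snap('wrist','w9');snap('top','t9');b=(('plate',20,30),('blktop',54,66),('toe',5,11))
for f in('w9','t9'): blk(f,b)
snap('wrist','w9b');blk('w9b',b)
```

```text
6.25 [ 545.14290832 -162.47500944  203.46017402] [0.3755149  0.57192082 0.29535726] 0.024384337778693685
w9 plate 11353 [ 562.8 -163.6] [153.1 120.3] 13.46 25.7
w9 blktop 1832 [ 503.6 -166.2] [42.5 50.2] 16.34 59.6
w9 toe 85 [ 515.2 -175.1] [ 54.1 114.3] 12.97 10.3
t9 plate 339 [ 587.3 -137.5] [91.9 76.9] 13.16 25.5
t9 toe 17 [ 618.9 -105.7] [ 57.7 195.1] 60.02 5.4
w9b plate 11437 [ 562.9 -163.8] [152.7 120.2] 13.53 25.7
w9b blktop 1829 [ 503.7 -166.2] [42. 50.] 16.8 59.7
w9b toe 81 [ 519.9 -174.3] [ 45.6 114.9] 13.7 10.2
```

View pics/w9b.png

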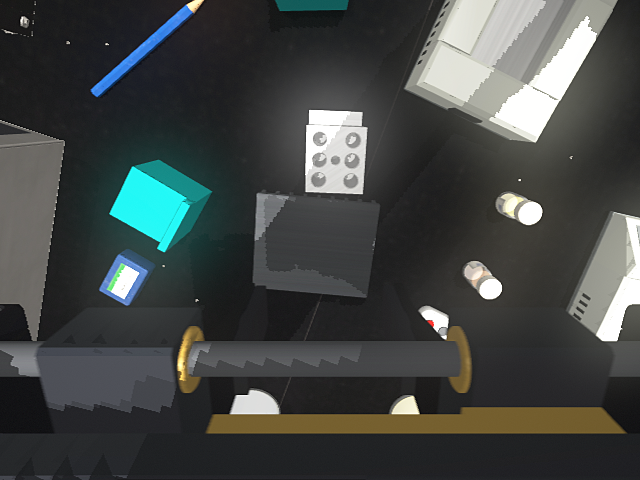

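The wrist view shows the block standing: bores at about (335,160), toe at (335,118), plate behind. I'll remeasure with a wider box.

Run:
```python
from h import *
b=(('blktop',54,66),('toe',6,11))
blk('w9b',b,(430,560,-230,-100));blk('t9',b,(430,560,-230,-100))
hb=(('top',56,64),('well',31,40))
blk('w9b',hb,(400,650,100,290));blk('w9b',hb[1:],(490,590,150,225))
```

```text
w9b blktop 3025 [ 497.  -168.2] [56.1 50.1] 16.8 59.7
w9b toe 839 [ 500.  -178.7] [ 85.3 114.9] 13.15 7.7
w9b top 1386 [531.8 138.5] [85.5 24.1] 8.31 59.4
w9b well 895 [516.6 126.2] [111.7  14.1] 0.7 35.4
```

Emit:
arm_command:
  plan:
    - [-0.024,-0.003,0,-1]
    - [-0.024,-0.003,0,-1]
    - [0,0,-0.035,0]
    - [0,0,-0.035,0]
    - [0,0,-0.03,0]
    - [0,0,0,0]
    - [0,0,0,0]
    - [0,0,0,0]

```text
clock: 7.07
ee_pos: [498.0, -169.4, 105.6]
eef_rot: [-2.411, 1.57, -0.544]
ft_force: [0.1, -0.3, 0.7]
width: 0.999
```

Run:
```python
from h import *
s=robot.read_state();print(s['clock'],s['ee_pos'],s['width'],np.abs(s['dq']).max())
J=R.from_euler('xyz',s['eef_rot']).as_matrix();print(np.degrees(np.arctan2(J[1,2],J[0,2])))
snap('wrist','w10');blk('w10',(('blktop',56,64),),(430,540,-230,-100))
```

```text
7.0667 [ 498.04400508 -169.36091399  105.60226951] 0.9987706999045031 0.018360582989101485
106.99712162729516
w10 blktop 5050 [ 497.  -168.3] [56.9 50.1] 16.98 59.6
```

View pics/w10.png

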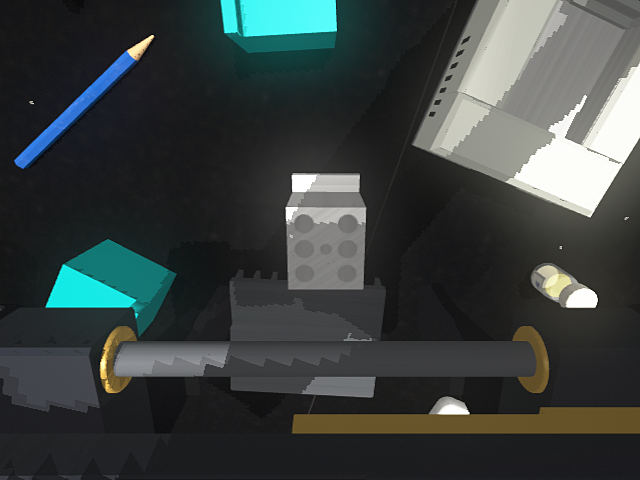

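Emit:
arm_command:
  plan:
    - [-0.001,0.001,-0.03,0]
    - [0,0,-0.025,0]
    - [0,0,-0.0135,0]
    - [0,0,0,0]
    - [0,0,0,0]
    - [0,0,0,0]

```text
clock: 7.62
ee_pos: [497.6, -168.5, 37.7]
eef_rot: [-2.002, 1.568, -0.135]
ft_force: [0.6, 0.4, -0.5]
width: 0.999
```

Emit:
arm_command:
  plan:
    - [0,0,0,0]
    - [0,0,0,0]
    - [0,0,0,0]
    - [0,0,0,0]
    - [0,0,0,0]
    - [0,0,0,0]
    - [0,0,0,0]
    - [0,0,0,0]
    - [0,0,0,0]
    - [0,0,0,0]
  fingers: 255

```text
clock: 8.45
ee_pos: [496.1, -168.1, 35.7]
eef_rot: [0.858, 1.571, 2.725]
ft_force: [-0.1, 0.7, 0.7]
width: 0.324
```

Emit:
arm_command:
  plan:
    - [0,0,0,0]
    - [0,0,0,0]
    - [0,0,0,0]

```text
clock: 8.7
ee_pos: [496.2, -168.1, 35.8]
eef_rot: [0.358, 1.571, 2.226]
ft_force: [0.8, 0.4, 1.0]
width: 0.097
```

Run:
```python
from h import *
s=robot.read_state();print(s['clock'],s['ee_pos'],s['width'])
snap('wrist','w11');snap('side','s11'); crop('s11',220,130,160,130,4,'c11')
```

```text
8.7 [ 496.18491798 -168.0875335    35.77329235] 0.09659684344412399
```

View pics/w11.png

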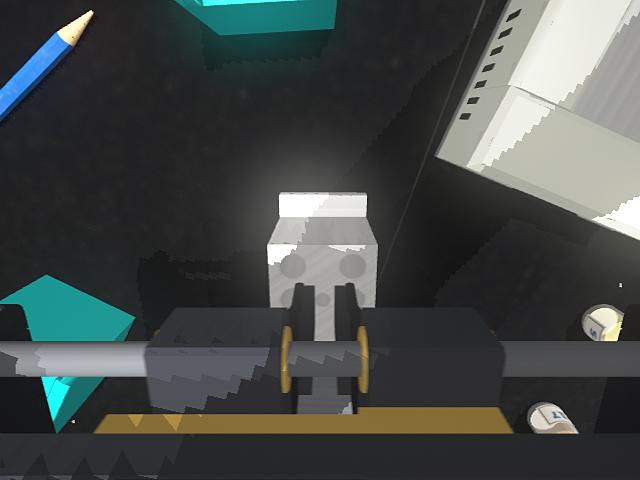

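View pics/c11.png

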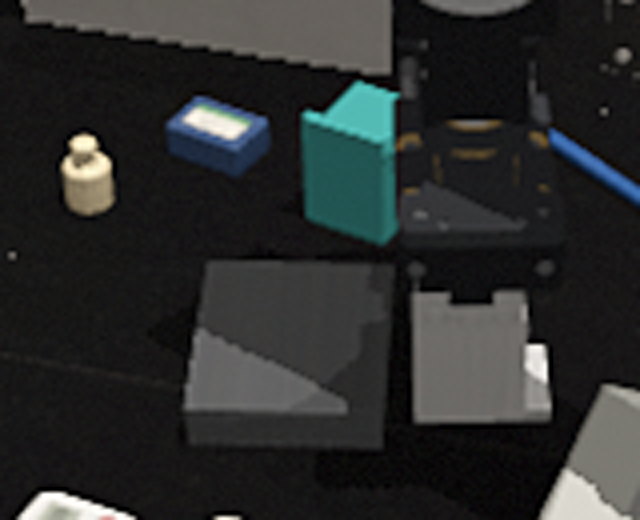

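```bash
python3 - <<'E'
from h import *
W=cloud(load('w11'))
for u,v in((322,260),(292,290),(305,300),(350,300),(305,330),(355,330),(305,380),(323,400),(323,360),(290,360),(230,360)): print('w',u,v,np.round(W[v,u],1))
W=cloud(load('s11'))
for u,v in((338,204),(335,215),(325,205),(338,200),(338,196),(338,190),(350,207)): print('s',u,v,np.round(W[v,u],1))
E
python3 -c "
from h import *
crop('w11',220,180,200,240,2.5,'c11w')"
```

```text
w 322 260 [ 477.7 -174.5   59.1]
w 292 290 [ 506.6 -182.5   37.4]
w 305 300 [ 489.4 -178.2   79.6]
w 350 300 [ 482.9 -160.7   81.9]
w 305 330 [ 489.2 -177.2  103.3]
w 355 330 [ 482.6 -160.6  105.7]
w 305 380 [ 501.7 -173.   114. ]
w 323 400 [ 578.8 -143.2   26. ]
w 323 360 [ 466.9 -177.1  151.9]
w 290 360 [ 469.4 -184.1  151.4]
w 230 360 [ 468.5 -196.7  157.8]
s 338 204 [ 490.5 -156.8   69.2]
s 335 215 [ 492.1 -140.3   53.8]
s 325 205 [ 517.3 -157.1   60.7]
s 338 200 [472.3 -82.5 140.6]
s 338 196 [472.6 -83.1 149.3]
s 338 190 [470.8 -74.9 169.5]
s 350 207 [ 467.1 -162.    62.6]
```

View pics/c11w.png

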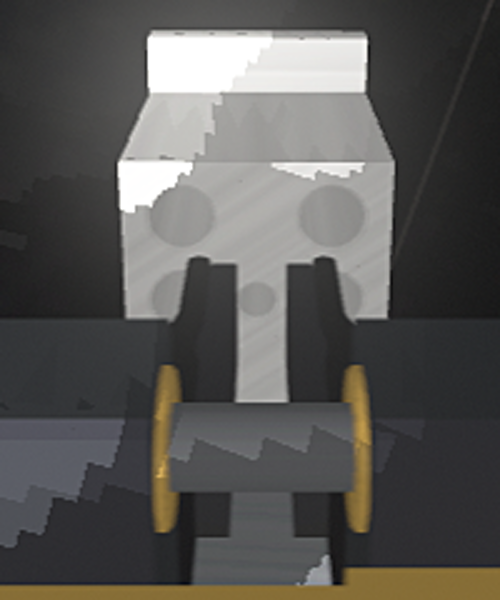

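Run:
```python
from h import *
s=robot.read_state();print(s['width'],s['ee_pos'],robot.tip_reach,[a for a in dir(robot) if a[0]!='_'])
W=cloud(load('w11'))
for v in range(276,304,2): print(v,np.round(W[v,301],1),np.round(W[v,347],1))
W=cloud(load('w10'))
print(np.round(W[420,20],1),np.round(W[350,20],1),np.round(W[320,80],1))
```

```text
0.03536997052623191 [ 496.17066402 -168.08232822   35.76543319] 8.0 ['IKError', 'read_state', 'tip_reach']
276 [ 488.4 -181.5   58.6] [ 482.7 -160.6   57. ]
278 [ 488.7 -181.3   60.2] [ 483.3 -160.5   58.1]
280 [ 490.1 -181.    59.3] [ 484.  -160.3   58.6]
282 [ 490.9 -180.7   59.5] [ 484.5 -160.2   59.8]
284 [ 488.6 -181.    66.9] [ 483.  -161.    65.8]
286 [ 488.8 -180.8   68.5] [ 482.9 -161.2   68.2]
288 [ 488.6 -180.7   71. ] [ 482.8 -161.4   70.8]
290 [ 488.8 -180.6   72.6] [ 482.9 -161.5   72.7]
292 [ 488.8 -180.5   74.5] [ 482.6 -161.7   75.5]
294 [ 488.3 -180.5   77.5] [ 483.2 -161.6   76. ]
296 [ 488.5 -180.3   78.9] [ 482.5 -162.    79.6]
298 [ 488.2 -180.2   81.2] [ 482.3 -162.2   82. ]
300 [ 489.1 -180.    81.3] [ 482.9 -162.1   82.6]
302 [ 488.9 -179.9   83.4] [ 483.4 -162.    83.4]
[ 498.1 -238.   228.2] [ 481.5 -240.3  226.6] [ 478.3 -234.3  216.5]
```

The wrist depth puts the closed fingertips at z≈65.5 while the TCP reads 35.8. The real tips are therefore about 30 mm above the TCP, not 8 mm below it, and the jaws closed above the block. The side crop agrees. I'll open, check the tip height with the jaws open, and regrasp.

Emit:
arm_command:
  plan:
    - [0,0,0.02,0]
    - [0,0,0.02,0]
    - [0,0,0,0]
    - [0,0,0,0]
    - [0,0,0,0]
    - [0,0,0,0]
    - [0,0,0,0]
    - [0,0,0,0]
    - [0,0,0,0]
    - [0,0,0,0]
    - [0,0,0,0]
    - [0,0,0,0]
  fingers: 0

```text
clock: 9.8
ee_pos: [496.2, -168.1, 75.8]
eef_rot: [-0.316, 1.571, 1.551]
ft_force: [0.0, -0.0, -0.7]
width: 0.868
```

Run:
```python
from h import *
s=robot.read_state();print(s['clock'],s['ee_pos'],s['width'])
snap('side','s12'); snap('wrist','w12');blk('w12',(('blktop',56,64),),(430,540,-230,-100)); crop('s12',270,110,160,130,4,'c12')
```

```text
9.8 [ 496.19590309 -168.10248011   75.76948443] 0.8675616992737823
w12 blktop 6380 [ 497.1 -168.3] [57.1 50.1] 17.03 59.6
```

View pics/c12.png

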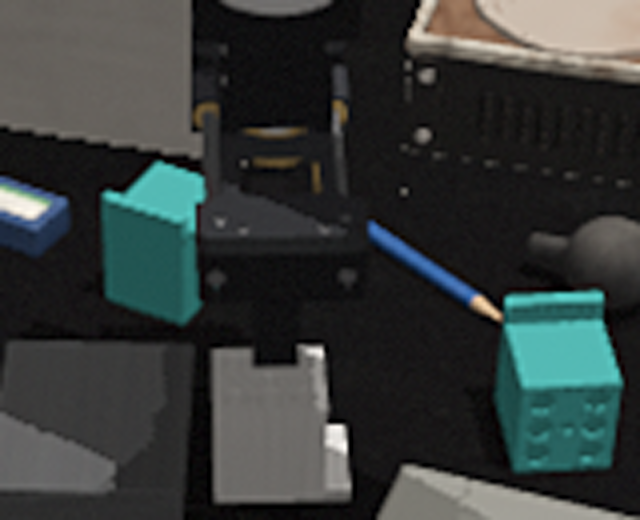

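View pics/w12.png

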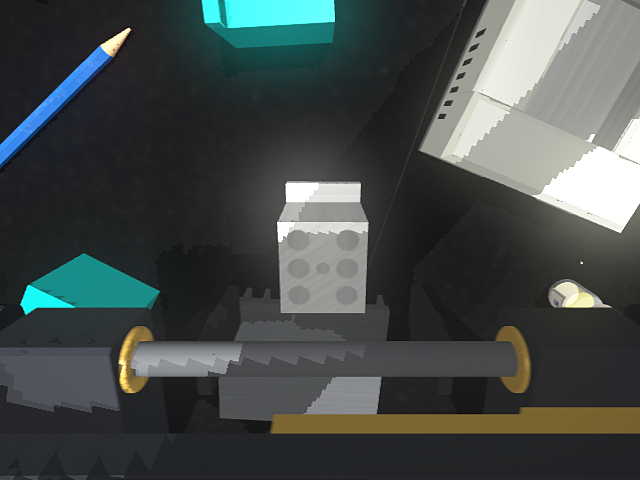

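Run:
```python
from h import *
W=cloud(load('s12'))
for v in range(178,206,2): print(v,np.round(W[v,338],1))
```

```text
178 [473.  -82.2 190.1]
180 [473.3 -83.7 184.6]
182 [472.4 -80.5 182.8]
184 [472.5 -81.  178. ]
186 [ 481.2 -116.6  145.5]
188 [ 481.8 -119.4  138.7]
190 [ 481.9 -119.9  133.6]
192 [ 482.5 -122.8  126.6]
194 [ 482.4 -122.7  121.9]
196 [ 482.5 -123.1  116.8]
198 [ 482.3 -122.5  112.5]
200 [ 481.5 -119.7  110. ]
202 [ 494.5 -172.6   61.2]
204 [ 494.1 -171.3   57.1]
```

Emit:
arm_command:
  plan:
    - [0.001,0,-0.03,0]
    - [0,0,-0.03,0]
    - [0,0,-0.016,0]
    - [0,0,0,0]
    - [0,0,0,0]

```text
clock: 10.32
ee_pos: [496.7, -168.2, -0.4]
eef_rot: [1.312, 1.569, -3.104]
ft_force: [0.9, 0.9, 0.6]
width: 1.0
```

Emit:
arm_command:
  plan:
    - [0,0,0,0]
    - [0,0,0,0]
    - [0,0,0,0]
    - [0,0,0,0]
    - [0,0,0,0]
    - [0,0,0,0]
    - [0,0,0,0]
    - [0,0,0,0]
    - [0,0,0,0]
    - [0,0,0,0]
  fingers: 255

```text
clock: 11.15
ee_pos: [497.4, -168.2, -0.0]
eef_rot: [-1.781, 1.57, 0.086]
ft_force: [-1.3, -0.1, 4.3]
width: 0.571
```

Run:
```python
from h import *
s=robot.read_state();print(s['clock'],s['ee_pos'],s['width'],s['ft_force'])
snap('side','s13'); crop('s13',270,130,120,120,4,'c13')
W=cloud(load('s13'))
for u in(337,342):
  for v in range(200,222,2): print(u,v,np.round(W[v,u],1))
```

```text
11.15 [ 4.97359741e+02 -1.68207363e+02 -1.19283715e-02] 0.5712833372120744 [-1.26993135 -0.09473529  4.30524433]
337 200 [473.5 -79.6 142.7]
337 202 [473.2 -78.9 138.6]
337 204 [472.9 -77.8 134.9]
337 206 [472.5 -76.4 131.4]
337 208 [472.7 -77.5 125.8]
337 210 [474.3 -84.2 115.4]
337 212 [474.  -83.1 111.6]
337 214 [473.2 -80.1 109.4]
337 216 [474.3 -85.1 100.1]
337 218 [ 486.3 -133.8   52.7]
337 220 [ 486.4 -134.3   47. ]
342 200 [464.6 -81.2 143.3]
342 202 [463.4 -76.5 142.6]
342 204 [463.4 -76.9 137.6]
342 206 [463.2 -76.6 133.3]
342 208 [464.1 -80.6 125.2]
342 210 [465.  -84.8 116.9]
342 212 [nan nan nan]
342 214 [464.5 -83.4 108.6]
342 216 [465.2 -86.7 100.9]
342 218 [ 477.4 -139.    50.4]
342 220 [ 476.5 -135.4   48.4]
```

View pics/c13.png

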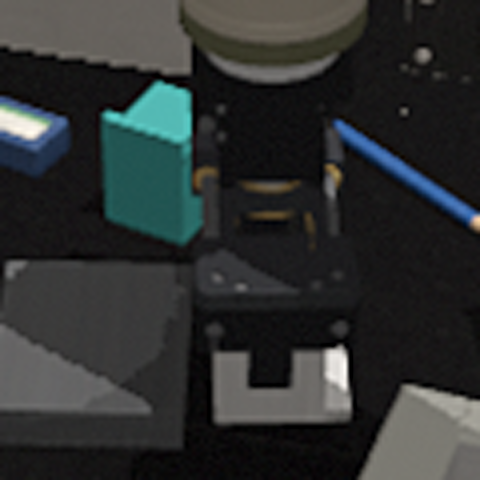

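Emit:
arm_command:
  plan:
    - [0,0,0.01,0]
    - [0,0,0.02,0]
    - [0,0,0.03,0]
    - [0,0,0.03,0]
    - [0,0,0.02,0]
    - [0,0.02,0,-1]
    - [0,0.03,0,-2]
    - [0,0.03,0,-2]
    - [0,0.03,0,-2]
    - [0,0.03,0,-2]
    - [0,0.03,0,-1]
    - [0,0.03,0,0]

```text
clock: 12.2
ee_pos: [496.3, 33.2, 109.9]
eef_rot: [1.63, 1.57, -2.962]
ft_force: [0.8, -0.2, -4.2]
width: 0.568
```

Emit:
arm_command:
  plan:
    - [0,0.03,0,0]
    - [0,0.02,0,0]
    - [0,0.005,0,0]
    - [0,0,0,0]
    - [0,0,0,0]
    - [0,0,0,0]

```text
clock: 12.7
ee_pos: [497.0, 85.2, 109.7]
eef_rot: [2.394, 1.57, -2.198]
ft_force: [0.2, -0.5, -3.8]
width: 0.575
```

Run:
```python
from h import *
s=robot.read_state();print(s['clock'],s['ee_pos'],s['width'],s['ft_force'],np.abs(s['dq']).max())
J=R.from_euler('xyz',s['eef_rot']).as_matrix();print('jaw',np.degrees(np.arctan2(J[1,2],J[0,2])))
snap('wrist','w14');snap('top','t14');snap('side','s14')
hb=(('top',56,64),('well',31,40))
for f in('w14','t14','s14'): blk(f,hb[:1],(400,650,90,290));blk(f,hb[1:],(495,585,150,225))
blk('w14',(('blk',150,175),),(440,550,0,160))
```

```text
12.7 [497.03873394  85.24390526 109.7107157 ] 0.5753626058347353 [ 0.16519163 -0.51684617 -3.82281597] 0.007088028391571882
jaw 96.88493036419786
w14 top 6898 [546.1 187.4] [129.2 112.1] 5.87 59.5
w14 well 2448 [538.7 188.8] [54.  48.8] 5.26 35.8
s14 top 3042 [543.7 188.7] [129.4 114.8] 7.41 59.2
s14 well 773 [541.5 178.2] [67.9 42.2] 9.13 35.6
w14 blk 15431 [496.4  86. ] [57.7 73.6] 7.65 169.0
```

View pics/w14.png

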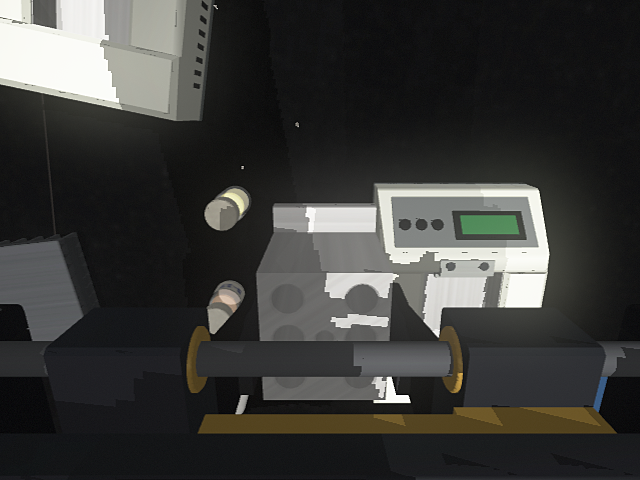

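View pics/s14.png

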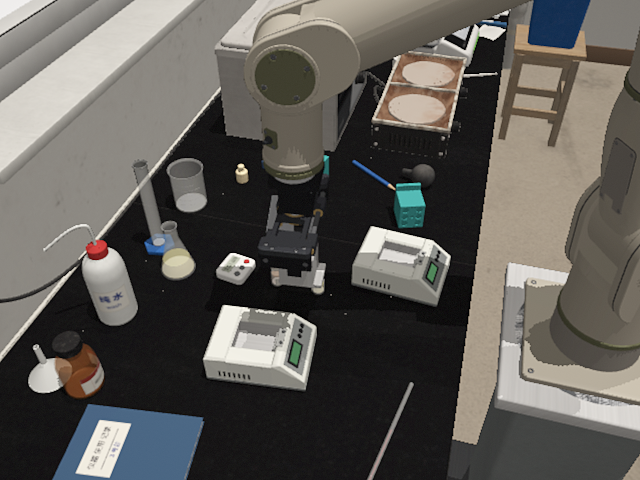

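Run:
```python
from h import *
crop('w14',360,170,200,190,4,'c14')
s=load('w14');W=cloud(s);X,Y,Z=W[...,0],W[...,1],W[...,2]
for v in(290,300): 
    print(v,[(u,*np.round(W[v,u],0)) for u in range(395,560,6)])
for v in range(252,300,6): print(v,np.round(W[v,468],1))
```

```text
290 [(395, np.float64(483.0), np.float64(115.0), np.float64(146.0)), (401, np.float64(482.0), np.float64(117.0), np.float64(147.0)), (407, np.float64(520.0), np.float64(145.0), np.float64(59.0)), (413, np.float64(519.0), np.float64(149.0), np.float64(60.0)), (419, np.float64(519.0), np.float64(153.0), np.float64(61.0)), (425, np.float64(528.0), np.float64(165.0), np.float64(37.0)), (431, np.float64(528.0), np.float64(170.0), np.float64(35.0)), (437, np.float64(527.0), np.float64(174.0), np.float64(37.0)), (443, np.float64(527.0), np.float64(178.0), np.float64(36.0)), (449, np.float64(527.0), np.float64(183.0), np.float64(36.0)), (455, np.float64(526.0), np.float64(187.0), np.float64(36.0)), (461, np.float64(525.0), np.float64(192.0), np.float64(37.0)), (467, np.float64(525.0), np.float64(197.0), np.float64(35.0)), (473, np.float64(524.0), np.float64(201.0), np.float64(36.0)), (479, np.float64(524.0), np.float64(206.0), np.float64(34.0)), (485, np.float64(524.0), np.float64(210.0), np.float64(35.0)), (491, np.float64(520.0), np.float64(211.0), np.float64(42.0)), (497, np.float64(516.0
[... 1929 characters left out ...]
9.0)), (515, np.float64(518.0), np.float64(220.0), np.float64(59.0)), (521, np.float64(518.0), np.float64(225.0), np.float64(59.0)), (527, np.float64(517.0), np.float64(228.0), np.float64(60.0)), (533, np.float64(517.0), np.float64(232.0), np.float64(60.0)), (539, np.float64(516.0), np.float64(236.0), np.float64(60.0)), (545, np.float64(541.0), np.float64(281.0), np.float64(1.0)), (551, np.float64(541.0), np.float64(287.0), np.float64(-1.0)), (557, np.float64(540.0), np.float64(291.0), np.float64(0.0))]
252 [488.7 180.8  57.6]
258 [492.  180.6  60.4]
264 [496.1 181.5  60.5]
270 [500.1 182.3  60.9]
276 [507.8 187.4  51.8]
282 [518.6 195.8  35.5]
288 [522.9 196.4  36.6]
294 [528.7 198.7  34.1]
```

View pics/c14.png

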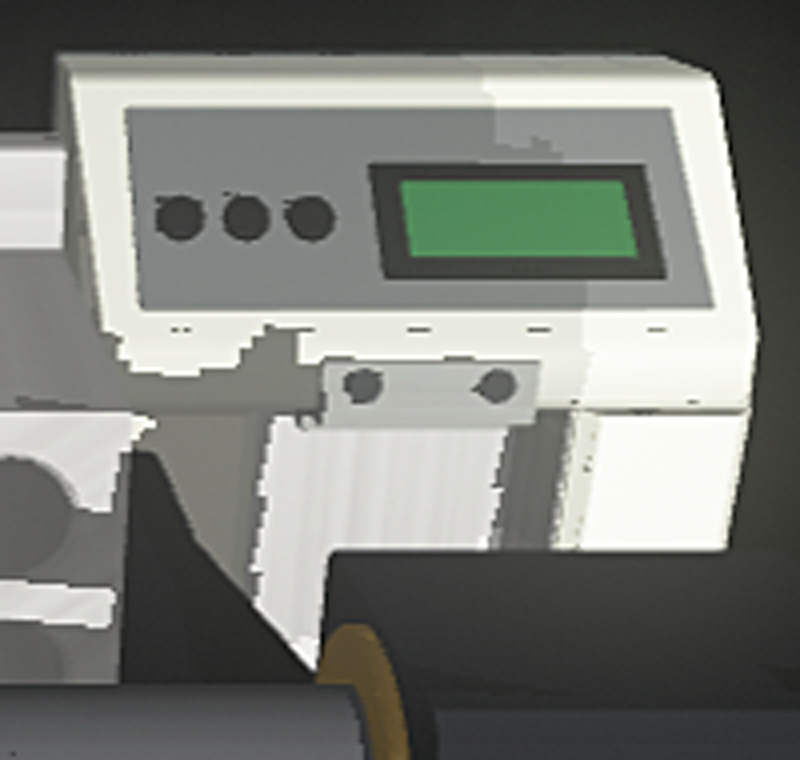

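Run:
```python
from h import *
s=load('w14')
P={}
for n,u,v,z in(('scrL',450.75,266.25,60.5),('scrR',483.5,266.5,60.5),('tabL',440.75,275.75,60.5),('tabR',494.5,275.75,60.5),('edgeR1',546.2,273,60),('edgeR2',542,306,60),('pw_far',493,300,60)):
    P[n]=ray(s,u,v,z)[:2];print(n,np.round(P[n],1))
a=np.radians(6.7);ex=np.array([np.cos(a),np.sin(a)]);ey=np.array([-ex[1],ex[0]])
for n in P: print(n,np.round([P[n]@ex,P[n]@ey],1))
print('scr yaw',np.degrees(np.arctan2(*(P['scrR']-P['scrL'])[::-1]))-90,'edge yaw',np.degrees(np.arctan2(*(P['edgeR2']-P['edgeR1'])[::-1])))
W=cloud(s).reshape(-1,3);Q=np.c_[W[:,:2]@ex,W[:,:2]@ey,W[:,2]]
w=Q[(Q[:,2]>40)&(Q[:,2]<54)&(abs(Q[:,1]-150)<40)&(Q[:,0]>530)&(Q[:,0]<600)]
print('wall pts',len(w),np.percentile(w[:,1],[5,25,50,75,95]),np.percentile(w[:,0],[5,50,95]))
f=Q[(Q[:,2]>34)&(Q[:,2]<38)&(Q[:,0]>530)&(Q[:,0]<610)&(abs(Q[:,1]-123)<40)]
print('floor',np.percentile(f[:,1],[1,99]))
t=Q[(Q[:,2]>57)&(Q[:,2]<63)&(Q[:,0]>530)&(Q[:,0]<610)&(abs(Q[:,1]-123)<90)]
print('top',np.percentile(t[:,1],[.5,99.5]), 'tcp',np.array([497.04,85.24])@ex,np.array([497.04,85.24])@ey)
# block top
k=Q[(abs(Q[:,2]-169)<4)&(abs(Q[:,1]-26.6)<31)&(abs(Q[:,0]-503)<40)]
print('blk y',np.percentile(k[:,1],[1,99]),'x',np.percentile(k[:,0],[1,99]),len(k))
```

```text
scrL [499.  170.5]
scrR [496.6 192.1]
tabL [506.5 165.4]
tabR [502.2 201. ]
edgeR1 [496.3 235.1]
edgeR2 [520.4 239.4]
pw_far [520.  204.8]
scrL [515.5 111.1]
scrR [515.6 132.9]
tabL [522.4 105.1]
tabR [522.2 141.1]
edgeR1 [520.3 175.6]
edgeR2 [544.8 177. ]
pw_far [540.4 142.7]
scr yaw 6.458731279862846 edge yaw 10.019900337325407
wall pts 260 [148.09382826 148.40246298 148.59955089 148.79486005 149.1086723 ] [531.03919049 540.53556145 551.66784471]
floor [101.28288341 148.74983048]
top [ 73.9982056  177.23147144] tcp 503.5905532769563 26.667842998807995
blk y [-0.86286127 54.14716928] x [474.87198416 530.73761181] 10701
```

Screws at c14 (363,385) and (494,385) give the tab centreline: heater-frame y' ≈ 122, agreeing with the well wall and with the mean of top and side. The tab edge gives a well centre x' of about 553. I'll move over the well, 18 mm to +x.

Emit:
arm_command:
  plan:
    - [0.0142,0.0257,0,0]
    - [0.0142,0.0257,0,0]
    - [0.0142,0.0257,0,0]
    - [0.0143,0.0256,0,0]
    - [0,0,-0.02,0]
    - [0,0,-0.015,0]
    - [0,0,0,0]
    - [0,0,0,0]
    - [0,0,0,0]

```text
clock: 13.6
ee_pos: [554.7, 189.0, 75.8]
eef_rot: [-1.363, 1.57, 0.328]
ft_force: [-0.0, 0.6, -3.7]
width: 0.574
```

```bash
cat >> h.py <<'E'
a=np.radians(6.7);ex=np.array([np.cos(a),np.sin(a)]);ey=np.array([-ex[1],ex[0]])
def st():
    s=robot.read_state();p=s['ee_pos'];J=R.from_euler('xyz',s['eef_rot']).as_matrix()
    print('t',round(s['clock'],2),'p',np.round(p,1),'hf',np.round([p[:2]@ex-553.5,p[:2]@ey-122,p[2]],1),'jaw',round(np.degrees(np.arctan2(J[1,2],J[0,2])),2),'w',round(s['width'],3),'F',np.round(s['ft_force'],1))
E
python3 - <<'E'
from h import *
st()
snap('side','s15');snap('wrist','w15');snap('top','t15')
crop('s15',180,230,180,170,4,'c15');crop('t15',180,150,120,130,4,'c15t')
E
```

```text
t 13.6 p [554.7 189.   75.8] hf [19.4  1.  75.8] jaw 96.93 w 0.574 F [-0.   0.6 -3.7]
```

View pics/c15.png

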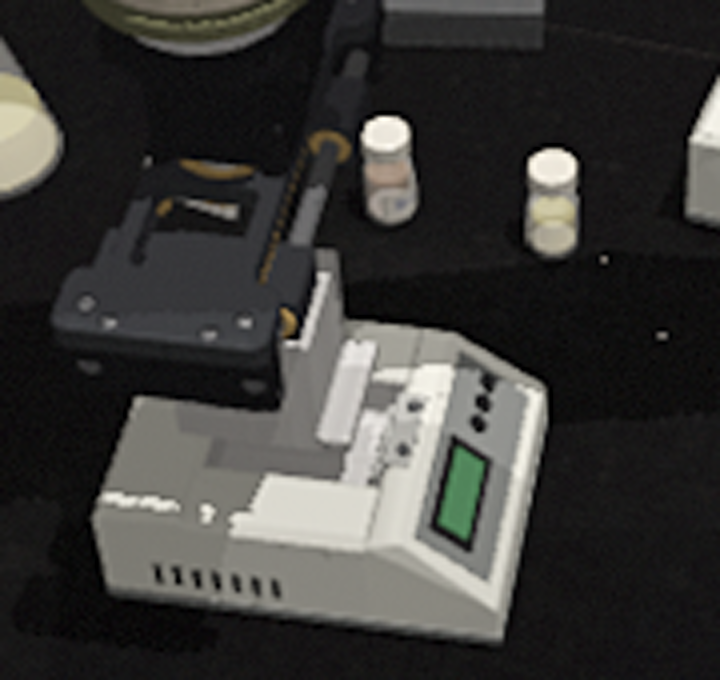

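View pics/w15.png

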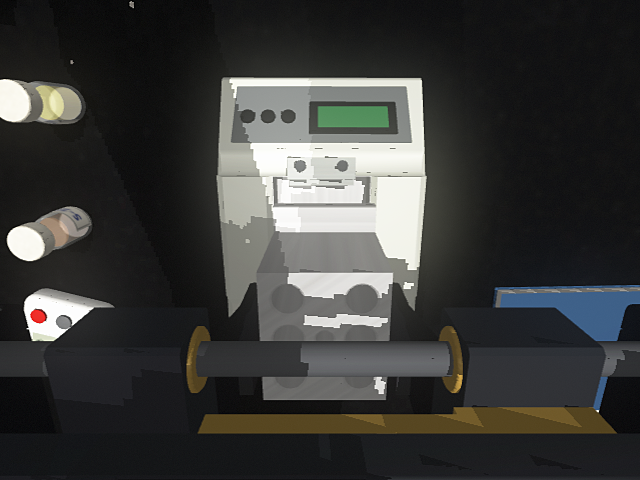

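Run:
```python
from h import *
crop('w15',210,70,225,190,3.5,'c15w')
```

```text
(no output)
```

View pics/c15w.png

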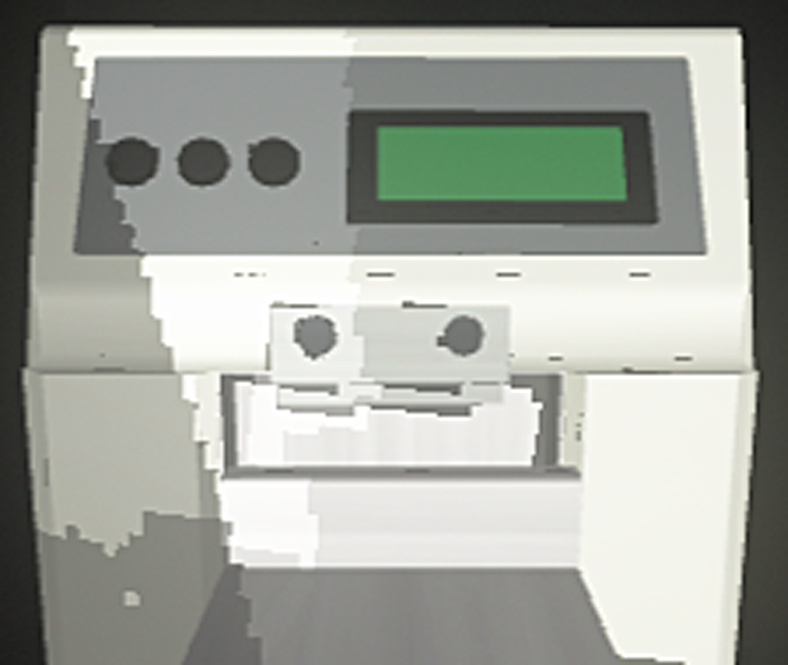

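Run:
```python
from h import *
s=load('w15')
for n,u,v,z in(('scrL',316,336,60.5),('scrR',463,335,60.5),('tabL',270,382,60.5),('tabR',508,382,60.5),('edgL',25,372,60),('edgR',757,372,60),('wellL',224,376,60),('wellR',560,376,60),('toeL',222,475,83.8),('toeR',580,475,83.8),('footL',238,567,83.8),('footR',578,567,83.8)):
    p=ray(s,210+u/3.5,70+v/3.5,z)[:2];print(n,np.round([p@ex-553.5,p@ey-122],1))
```

```text
scrL [-38.  -11.2]
scrR [-38.3  10.9]
tabL [-31.1 -18.3]
tabR [-31.2  17.8]
edgL [-32.3 -55.6]
edgR [-32.9  55.7]
wellL [-31.9 -25.4]
wellR [-32.1  25.8]
toeL [-21.9 -23.1]
toeR [-22.1  26.2]
footL [ -8.7 -21.3]
footR [-8.9 26.5]
```

Emit:
arm_command:
  plan:
    - [-0.0008,-0.0014,-0.005,0]
    - [0,0,-0.005,0]
    - [0,0,-0.005,0]
    - [-0.0015,-0.0002,-0.0012,0]
    - [-0.002,-0.0002,-0.0012,0]
    - [-0.002,-0.0002,-0.0012,0]
    - [-0.002,-0.0002,-0.0012,0]
    - [-0.002,-0.0002,-0.0012,0]
    - [0,0,0,0]
    - [0,0,0,0]

```text
clock: 14.58
ee_pos: [543.5, 187.3, 53.7]
eef_rot: [1.081, 1.57, 2.774]
ft_force: [0.8, -0.4, 3.8]
width: 0.575
```

Run:
```python
from h import *
st()
snap('side','s16');snap('wrist','w16')
crop('s16',180,230,180,170,4,'c16')
```

```text
t 14.58 p [543.5 187.3  53.7] hf [ 8.1  0.6 53.7] jaw 97.01 w 0.575 F [ 0.8 -0.4  3.8]
```

View pics/c16.png

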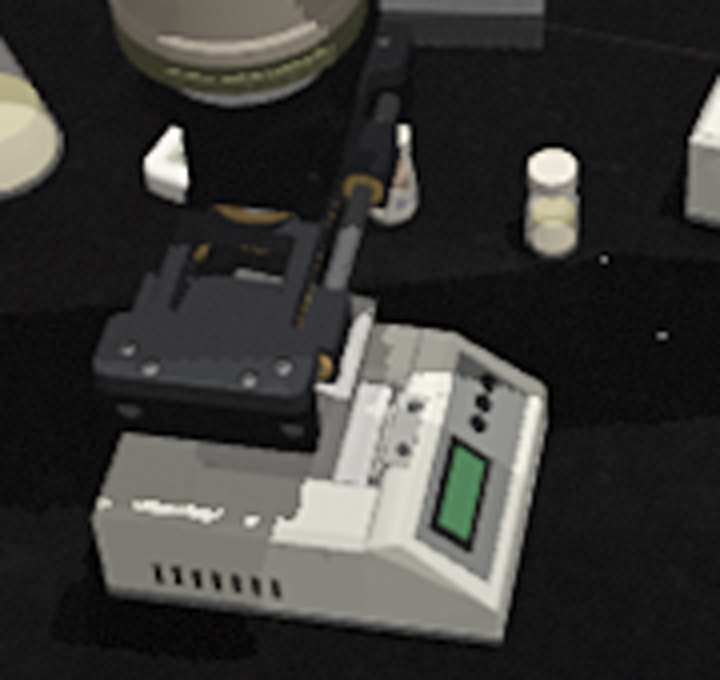

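View pics/w16.png

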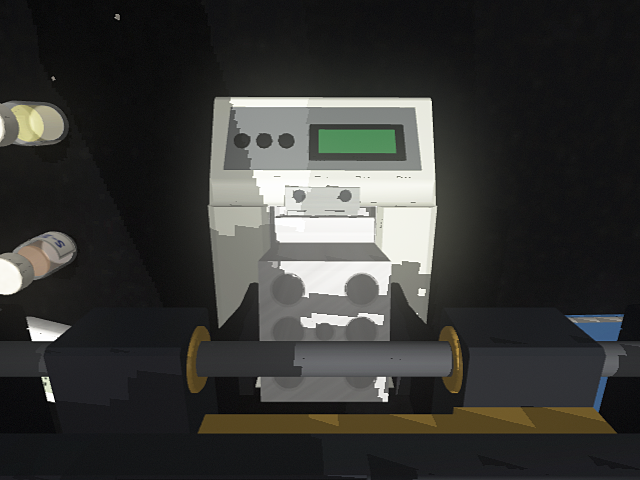

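```bash
cat >> h.py <<'E'
def tilt(f,box=(262,390,262,310)):
    W=cloud(load(f))[box[2]:box[3],box[0]:box[1]].reshape(-1,3);W=W[~np.isnan(W).any(1)]
    W=W[(W[:,2]>75)]
    for _ in range(3):
        c=W.mean(0);n=np.linalg.svd(W-c,full_matrices=False)[2][2];n*=np.sign(n[2]);r=(W-c)@n;W=W[abs(r)<max(1.0,np.std(r))*1.0]
    print(f,'n hf',np.round([n[:2]@ex,n[:2]@ey,n[2]],3),'tilt deg',round(np.degrees(np.arctan2(-n[:2]@ex,n[2])),1),len(W))
E
python3 - <<'E'
from h import *
tilt('w15',(265,390,275,310));tilt('w16')
s=load('w16');crop('w16',200,180,240,230,3,'c16w')
W=cloud(s)
for v in range(212,270,4): print(v,np.round([W[v,325]@np.r_[ex,0]-553.5,W[v,325,2]],1))
E
```

```text
w15 n hf [ 0.718 -0.006  0.696] tilt deg -45.9 956
w16 n hf [0.815 0.002 0.579] tilt deg -54.6 1102
212 [-28.2  52.5]
216 [-26.   52.1]
220 [-24.6  54.8]
224 [-23.   56.6]
228 [-20.9  56.4]
232 [-19.1  57.5]
236 [-16.9  57.3]
240 [-14.6  56.6]
244 [-15.2  65. ]
248 [-17.5  77.6]
252 [-19.3  88.1]
256 [-21.1  98.3]
260 [-22.5 106.4]
264 [-21.6 108.4]
268 [-20.3 108.9]
```

View pics/c16w.png

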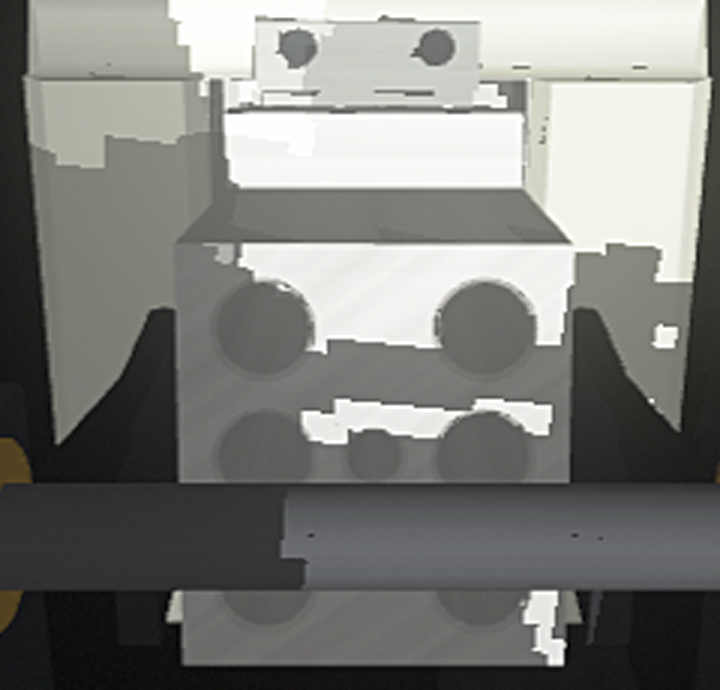

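Body face slope in the wrist depth gives a tilt of 10°, as planned. The toe sits 1.2 mm to +y of the tab centre, so I'll correct that while continuing the tilt.

Emit:
arm_command:
  plan:
    - [0.0001,-0.0012,0,0]
    - [-0.002,-0.0002,-0.0012,0]
    - [-0.002,-0.0002,-0.0012,0]
    - [-0.002,-0.0002,-0.0012,0]
    - [-0.002,-0.0002,-0.0012,0]
    - [-0.0022,-0.0003,-0.0012,0]
    - [0,0,0,0]
    - [0,0,0,0]

```text
clock: 15.35
ee_pos: [542.5, 186.5, 52.9]
eef_rot: [-1.391, 1.552, 0.301]
ft_force: [23.3, 2.0, 15.5]
width: 0.573
```

```bash
cat >> h.py <<'E'
def prof(f,u=325,v0=200,v1=300,st_=4):
    W=cloud(load(f))
    for v in range(v0,v1,st_): print(v,np.round([W[v,u,:2]@ex-552.3,W[v,u,2]-36],1),end=' ')
    print()
E
python3 - <<'E'
from h import *
st()
snap('side','s17');snap('wrist','w17')
crop('s17',180,230,180,170,4,'c17');crop('w17',200,180,240,230,3,'c17w');prof('w17')
E
```

```text
t 15.35 p [542.5 186.5  52.9] hf [ 7.1 -0.1 52.9] jaw 96.93 w 0.573 F [23.3  2.  15.5]
200 [-36.8  26.2] 204 [-34.4  24.3] 208 [-32.9  26.1] 212 [-30.4  23.9] 216 [-26.   15.4] 220 [-24.7  18.1] 224 [-22.7  18.4] 228 [-20.7  18.9] 232 [-18.9  19.7] 236 [-16.6  19.4] 240 [-15.1  21.2] 244 [-14.4  25.3] 248 [-17.5  39.6] 252 [-19.4  49.8] 256 [-21.4  59.7] 260 [-23.3  68.9] 264 [-22.8  71.7] 268 [-21.2  71.5] 272 [-19.8  72.1] 276 [-17.6  71. ] 280 [-16.3  71.8] 284 [-15.4  73.3] 288 [-13.3  72.4] 292 [-12.   73.2] 296 [-10.6  73.7]
```

View pics/c17.png

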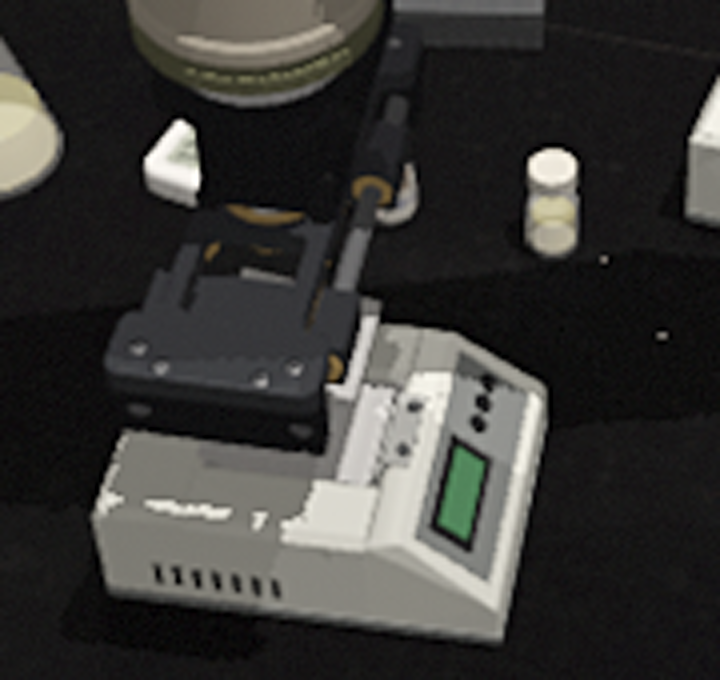

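View pics/c17w.png

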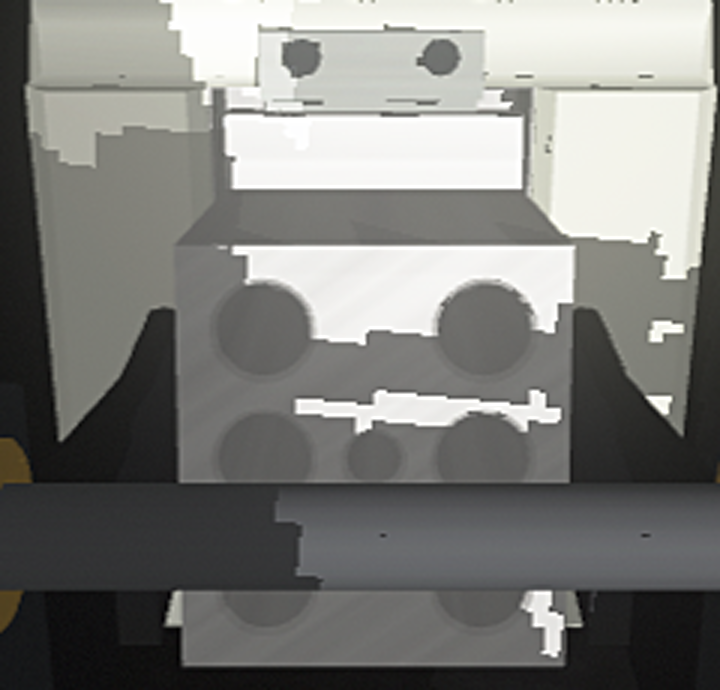

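Wrist force F_x is 23 N and the arm stalled. The block's tilt lagged and the toe met the tab face (c17w, toe edge at (375,112) under the tab). I'll back off in +x, then tilt more before sliding.

Emit:
arm_command:
  plan:
    - [0.004,0.0005,0.001,0]
    - [0.004,0.0005,0.001,0]
    - [0.003,0.0004,0.001,0]
    - [0,0,0,0]
    - [0,0,0,0]

```text
clock: 15.87
ee_pos: [542.1, 186.4, 51.0]
eef_rot: [1.498, 1.566, -3.092]
ft_force: [-12.1, -1.9, 16.0]
width: 0.575
```

Run:
```python
from h import *
st();snap('wrist','w18');prof('w18')
```

```text
t 15.87 p [542.1 186.4  51. ] hf [ 6.7 -0.2 51. ] jaw 97.02 w 0.575 F [-12.1  -1.9  16. ]
200 [-37.   25.4] 204 [-35.1  25.2] 208 [-32.9  24.4] 212 [-31.   24.7] 216 [-26.8  15.7] 220 [-25.   16.8] 224 [-22.6  15.6] 228 [-20.8  16.6] 232 [-18.9  17.3] 236 [-16.7  17.2] 240 [-14.7  17.5] 244 [-13.  19.] 248 [-17.4  38.2] 252 [-21.  54.] 256 [-23.9  67. ] 260 [-23.2  69.7] 264 [-21.8  70. ] 268 [-20.5  70.9] 272 [-18.7  70.3] 276 [-17.2  70.6] 280 [-16.1  72. ] 284 [-14.4  71.8] 288 [-12.7  71.6] 292 [-11.1  71.8] 296 [-9.5 72. ]
```

Emit:
arm_command:
  plan:
    - [0.001,0.0001,-0.001,0]
    - [0,0,-0.001,0]
    - [0,0,-0.001,0]
    - [0,0,-0.001,0]
    - [0,0,0,0]
    - [0,0,0,0]

```text
clock: 16.42
ee_pos: [541.7, 186.3, 46.2]
eef_rot: [1.575, 1.563, -3.015]
ft_force: [-16.3, -1.2, 15.2]
width: 0.572
```

Run:
```python
from h import *
st();snap('wrist','w19');prof('w19');snap('side','s19');crop('s19',180,230,180,170,4,'c19')
```

```text
t 16.42 p [541.7 186.3  46.2] hf [ 6.2 -0.2 46.2] jaw 97.04 w 0.572 F [-16.3  -1.2  15.2]
200 [-38.5  25.7] 204 [-36.3  24.4] 208 [-34.5  24.6] 212 [-32.7  25.2] 216 [-31.  26.] 220 [-26.6  16.3] 224 [-22.4   8.3] 228 [-20.7   9.9] 232 [-18.8  10.8] 236 [-16.8  11. ] 240 [-14.7  11.4] 244 [-12.7  11.8] 248 [-27.4  62.3] 252 [-25.5  61.4] 256 [-24.8  64. ] 260 [-22.9  63. ] 264 [-21.5  63.8] 268 [-20.   64.2] 272 [-18.8  65.1] 276 [-17.6  66.2] 280 [-16.   66.2] 284 [-14.4  66.3] 288 [-13.   66.9] 292 [-11.8  67.9] 296 [-9.9 67.4]
```

View pics/c19.png

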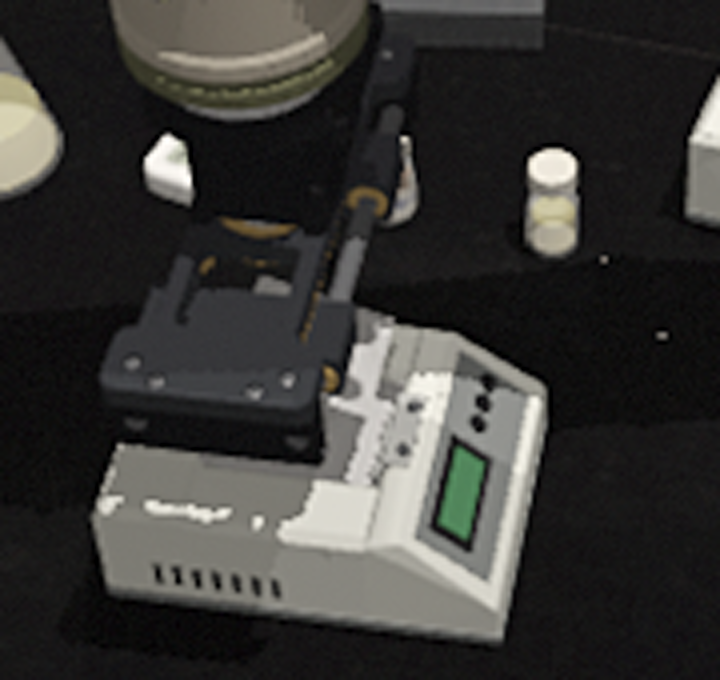

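Emit:
arm_command:
  plan:
    - [-0.002,-0.0002,0.0005,0]
    - [-0.002,-0.0002,0.0005,0]
    - [-0.0015,-0.0002,0,0]
    - [-0.0015,-0.0002,0,0]
    - [-0.0015,-0.0002,0,0]
    - [0,0,0,0]
    - [0,0,0,0]

```text
clock: 17.1
ee_pos: [537.1, 185.3, 47.7]
eef_rot: [1.673, 1.571, -2.917]
ft_force: [-0.2, 0.6, -3.3]
width: 0.574
```

Run:
```python
from h import *
st();snap('wrist','w20');prof('w20',v0=208,v1=290);crop('w20',200,180,240,230,3,'c20w')
```

```text
t 17.1 p [537.1 185.3  47.7] hf [ 1.5 -0.6 47.7] jaw 96.99 w 0.574 F [-0.2  0.6 -3.3]
208 [-39.   24.5] 212 [nan nan] 216 [-35.  24.] 220 [-33.6  26. ] 224 [-31.5  25.6] 228 [-26.7  15.7] 232 [-23.5  11.9] 236 [-21.3  11.8] 240 [-19.6  13.2] 244 [-18.   14.8] 248 [-32.6  63.8] 252 [-31.2  64.2] 256 [-29.6  64.3] 260 [-28.6  65.8] 264 [-26.7  65.1] 268 [-25.6  66.6] 272 [-24.3  67.2] 276 [-22.4  66.7] 280 [-20.6  66.2] 284 [-19.4  67.3] 288 [-18.1  68. ]
```

View pics/c20w.png

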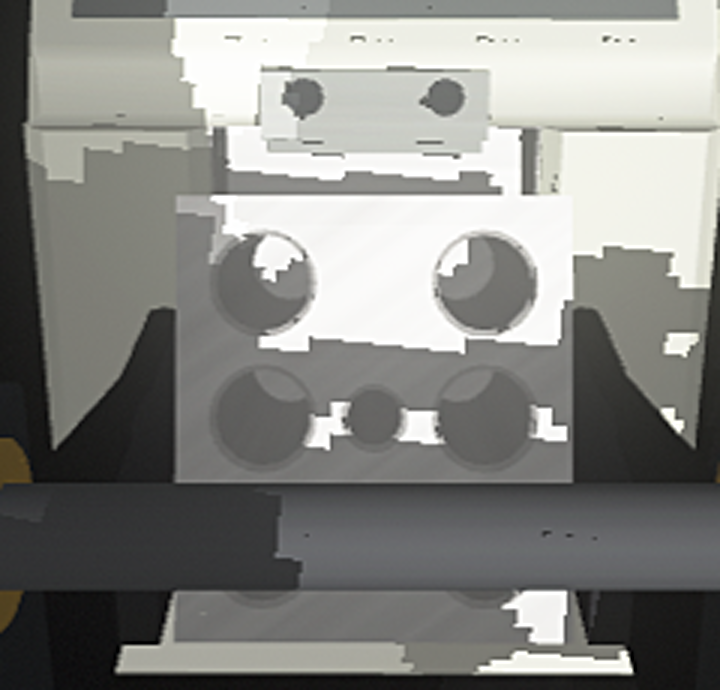

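Run:
```python
from h import *
for f in('w15','w20'):
    W=cloud(load(f))
    for u,v in((325,266),(325,275),(325,285),(325,300),(310,310),(338,322),(325,310),(325,385),(325,390)): print(f,u,v,np.round([W[v,u,:2]@ex-552.3,W[v,u,:2]@ey-122,W[v,u,2]-36],1))
```

```text
w15 325 266 [-7.9  1.7 93.6]
w15 325 275 [-6.4  1.7 99. ]
w15 325 285 [ -3.    1.7 100.3]
w15 325 300 [ 3.5  1.8 99.3]
w15 310 310 [ 7.6 -3.9 99.7]
w15 338 322 [12.7  6.8 99.4]
w15 325 310 [ 7.7  1.8 99.4]
w15 325 385 [ 40.8   2.  100.2]
w15 325 390 [43.9  2.  99.4]
w20 325 266 [-26.3  -0.1  66.3]
w20 325 275 [-22.7  -0.1  66.4]
w20 325 285 [nan nan nan]
w20 325 300 [-14.2  -0.1  70.3]
w20 310 310 [-9.9 -5.7 70.1]
w20 338 322 [-5.7  4.9 71.7]
w20 325 310 [ 9.9  0.2 32.8]
w20 325 385 [15.5  0.1 81. ]
w20 325 390 [18.   0.1 80.6]
```

Top-face points give a tilt of 18.5° with the toe at about (-26, 2.6 above the floor), and forces are free. Next is to lower slightly and slide the toe under the tab.

Emit:
arm_command:
  plan:
    - [0,0,-0.0011,0]
    - [-0.001,-0.0001,-0.0011,0]
    - [-0.0015,-0.0002,0,0]
    - [-0.0015,-0.0002,0,0]
    - [-0.0015,-0.0001,0,0]
    - [-0.0015,-0.0001,0,0]
    - [0,0,0,0]
    - [0,0,0,0]

```text
clock: 17.82
ee_pos: [532.4, 184.8, 46.7]
eef_rot: [-1.462, 1.566, 0.23]
ft_force: [7.4, -0.2, -4.3]
width: 0.573
```

```bash
cat >> h.py <<'E'
def block(f):
    W=cloud(load(f));c=[]
    for u in range(300,352,2):
        for v in range(236,400):
            p=W[v,u]; q=np.array([p[:2]@ex-552.3,p[2]-36])
            if (v<305 or v>383) and q[1]>52 and q[1]<105: c.append(q)
    c=np.array(c)
    n=c[:,0].argsort();c=c[n]
    for _ in range(6):
        k=np.polyfit(c[:,0],c[:,1],1);r=c[:,1]-np.polyval(k,c[:,0]);c=c[(r>-1.5)&(r<3)] if _<2 else c[abs(r)<1.2]
    th=np.arctan(k[0]);x0=np.percentile(c[:,0],.5);e=np.array([x0,np.polyval(k,x0)])
    zc=np.array([-np.sin(th),np.cos(th)]);xc=np.array([np.cos(th),np.sin(th)])
    toe=e-60*zc-13*xc
    print(f,'tilt',round(np.degrees(th),1),'edge',np.round(e,1),'toe',np.round(toe,1),'heel',np.round(toe+69*xc,1),len(c))
E
python3 - <<'E'
from h import *
st();snap('wrist','w21');block('w20');block('w21');prof('w21',v0=216,v1=256)
snap('side','s21');crop('s21',180,230,180,170,4,'c21');crop('w21',200,180,240,230,3,'c21w')
E
```

```text
t 17.82 p [532.4 184.8  46.7] hf [-3.2 -0.6 46.7] jaw 96.97 w 0.573 F [ 7.4 -0.2 -4.3]
w20 tilt 18.7 edge [-33.7  63.2] toe [-26.8   2.2] heel [38.6 24.3] 1623
w21 tilt 21.2 edge [-38.5  60.6] toe [-29.   -0.1] heel [35.4 24.9] 1630
216 [-40.5  25.7] 220 [-38.6  26. ] 224 [-36.7  26. ] 228 [-34.4  24.9] 232 [-32.7  25.7] 236 [-30.3  24.5] 240 [-25.4  15.5] 244 [-38.6  60.8] 248 [-37.   60.9] 252 [-35.8  62.3]
```

View pics/c21w.png

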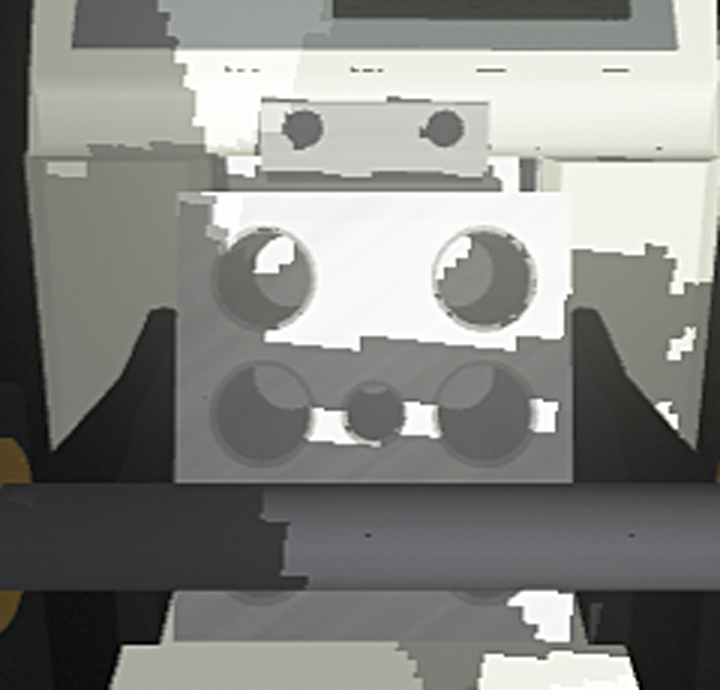

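View pics/c21.png

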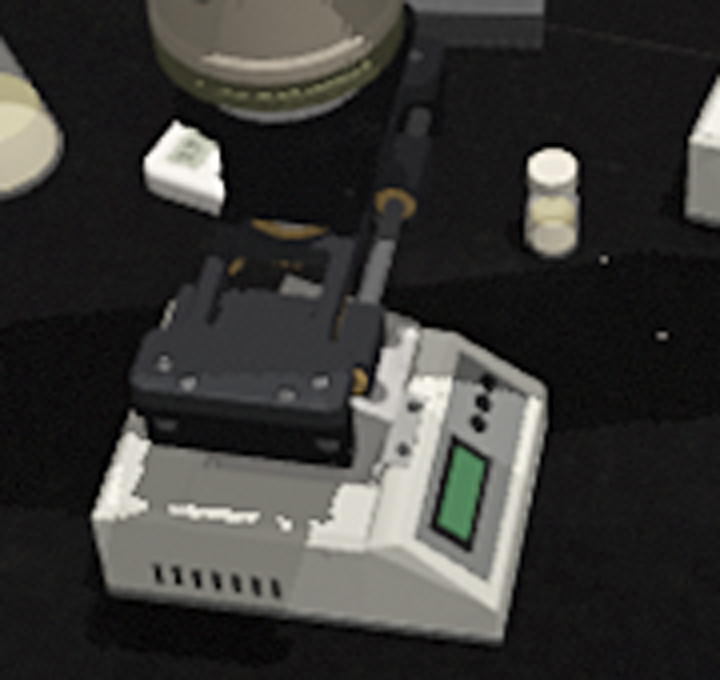

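Emit:
arm_command:
  plan:
    - [-0.0015,-0.0002,0,0]
    - [-0.0015,-0.0001,0,0]
    - [-0.0015,-0.0002,0,0]
    - [0,0,0,0]
    - [0,0,0,0]

```text
clock: 18.33
ee_pos: [529.7, 184.5, 47.9]
eef_rot: [-1.443, 1.562, 0.249]
ft_force: [10.3, -0.7, 1.0]
width: 0.572
```

Run:
```python
from h import *
st();snap('wrist','w22');block('w22')
```

```text
t 18.33 p [529.7 184.5  47.9] hf [-5.9 -0.6 47.9] jaw 96.95 w 0.572 F [10.3 -0.7  1. ]
w22 tilt 24.1 edge [-41.3  60. ] toe [-28.6  -0. ] heel [34.4 28.2] 1613
```

The toe stopped advancing at 10 N while the tilt grew, so the toe corner is against the well's end wall under the tab. The top and side floor extents also put the well centre about 3.7 mm further in +x than the upper tab edge suggested. Now I'll rock down along an arc about the toe.

Emit:
arm_command:
  plan:
    - [0.0025,0.0003,0,0]
    - [0.0025,0.0003,-0.0005,0]
    - [0.0025,0.0003,-0.001,0]
    - [0.0025,0.0003,-0.0012,0]
    - [0.0025,0.0003,-0.0013,0]
    - [0.0023,0.0003,-0.0013,0]
    - [0,0,0,0]
    - [0,0,0,0]

```text
clock: 19.05
ee_pos: [540.7, 186.0, 40.5]
eef_rot: [-1.121, 1.57, 0.572]
ft_force: [0.1, -1.0, 3.6]
width: 0.573
```

Run:
```python
from h import *
st();snap('wrist','w23');block('w23');snap('side','s23');crop('s23',180,230,180,170,4,'c23');crop('w23',200,180,240,230,3,'c23w')
s=load('w15');p=ray(s,210+390/3.5,70+403/3.5,48);print('tab lower edge hf x',p[:2]@ex-552.3)
```

```text
t 19.05 p [540.7 186.   40.5] hf [ 5.2 -0.3 40.5] jaw 96.99 w 0.573 F [ 0.1 -1.   3.6]
w23 tilt 11.9 edge [-28.2  60.7] toe [-28.6  -0.7] heel [38.9 13.5] 1567
tab lower edge hf x -24.585307484686837
```

View pics/c23w.png

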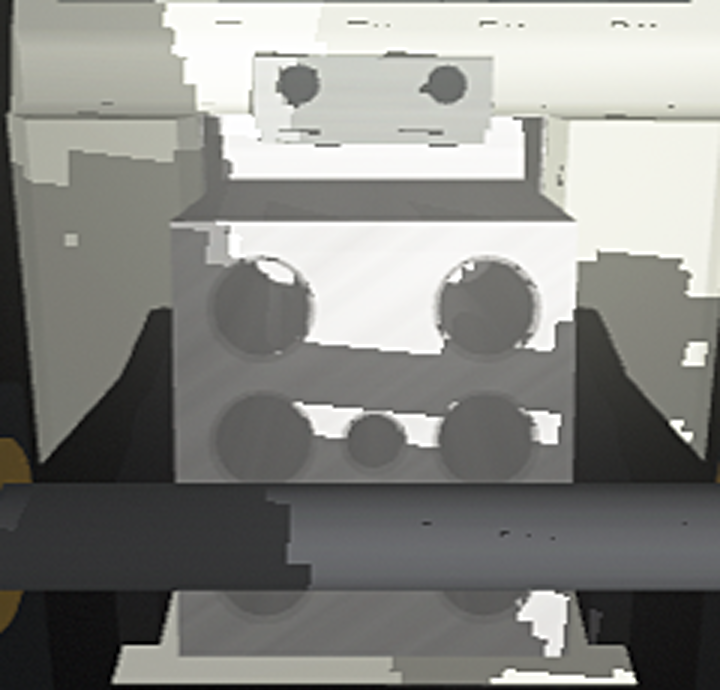

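View pics/c23.png

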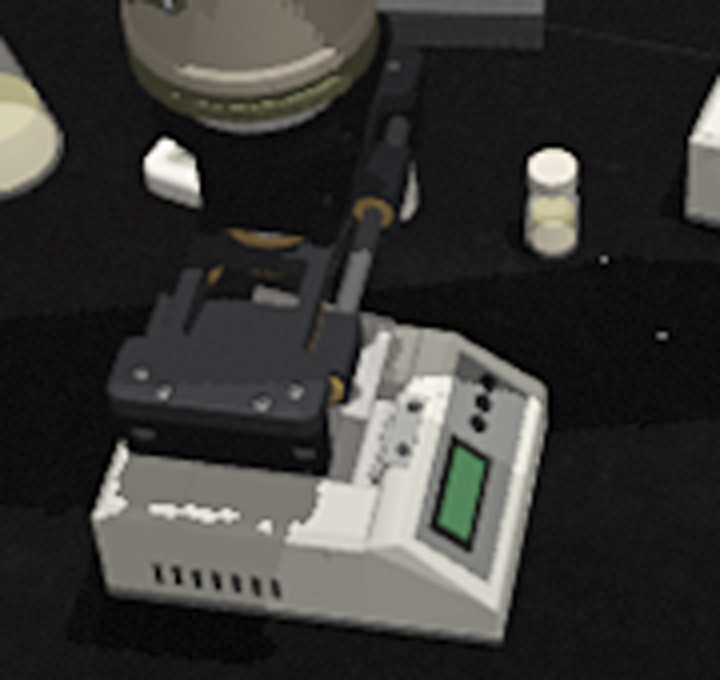

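Emit:
arm_command:
  plan:
    - [0.0005,0.0001,-0.0008,0]
    - [0.001,0.0001,-0.001,0]
    - [0.001,0.0001,-0.001,0]
    - [0.001,0.0001,-0.001,0]
    - [0.001,0.0001,-0.001,0]
    - [0.001,0.0001,-0.001,0]
    - [0,0,0,0]
    - [0,0,0,0]

```text
clock: 19.82
ee_pos: [546.8, 186.8, 35.0]
eef_rot: [-1.324, 1.569, 0.369]
ft_force: [2.3, -0.5, 4.8]
width: 0.569
```

Run:
```python
from h import *
st();snap('wrist','w24');block('w24')
```

```text
t 19.82 p [546.8 186.8  35. ] hf [11.4 -0.3 35. ] jaw 96.99 w 0.569 F [ 2.3 -0.5  4.8]
w24 tilt 3.8 edge [-20.   60.2] toe [-29.   -0.5] heel [39.9  4.1] 1361
```

Emit:
arm_command:
  plan:
    - [0.0003,0,-0.0008,0]
    - [0.0003,0,-0.0008,0]
    - [0,0,0,0]
    - [0,0,0,0]

```text
clock: 20.2
ee_pos: [547.9, 186.9, 33.8]
eef_rot: [-1.336, 1.568, 0.357]
ft_force: [3.7, -0.9, 6.7]
width: 0.57
```

Run:
```python
from h import *
st();snap('wrist','w25');block('w25')
```

```text
t 20.2 p [547.9 186.9  33.8] hf [12.5 -0.3 33.8] jaw 96.99 w 0.57 F [ 3.7 -0.9  6.7]
w25 tilt 2.2 edge [-18.4  60. ] toe [-29.1  -0.5] heel [39.9  2.2] 1310
```

Emit:
arm_command:
  plan:
    - [0,0,0,0]
    - [0,0,0,0]
    - [0,0,0,0]
    - [0,0,0,0]
    - [0,0,0,0]
    - [0,0,0,0]
    - [0,0,0,0]
    - [0,0,0,0]
  fingers: 0

```text
clock: 20.92
ee_pos: [546.5, 186.6, 32.8]
eef_rot: [1.219, 1.571, 2.912]
ft_force: [0.8, 1.1, -0.1]
width: 0.981
```

Run:
```python
from h import *
st();snap('wrist','w26');block('w26');snap('side','s26');crop('s26',180,230,180,170,4,'c26')
```

```text
t 20.92 p [546.5 186.6  32.8] hf [11.1 -0.4 32.8] jaw 97.0 w 0.981 F [ 0.8  1.1 -0.1]
w26 tilt 0.0 edge [-16.9  59.7] toe [-29.9  -0.3] heel [39.1 -0.3] 1122
```

View pics/c26.png

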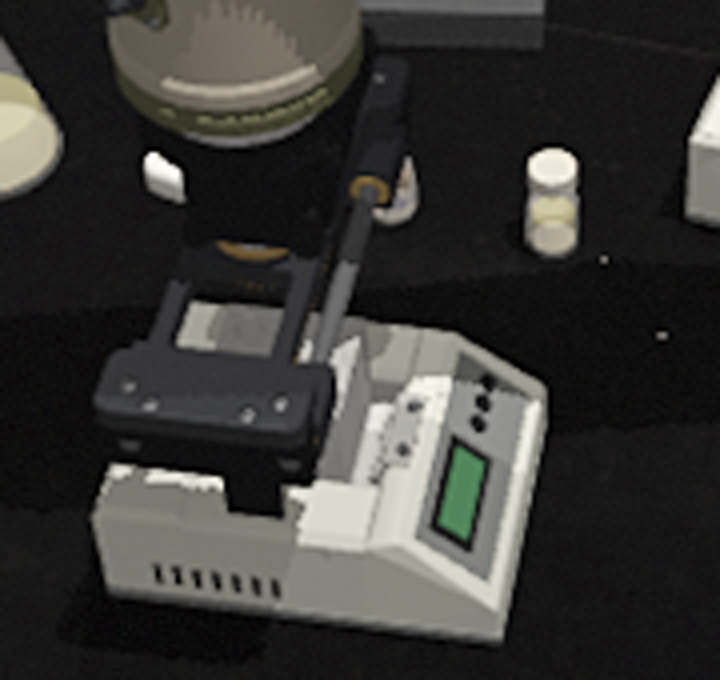

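Tilt is 0° with the top face at 59.7 mm above the floor, so it is seated. I'll retreat and do the final check.

Emit:
arm_command:
  plan:
    - [0,0,0.005,0]
    - [0,0,0.015,0]
    - [0,0,0.03,0]
    - [0,0,0.035,0]
    - [0,0,0.035,0]
    - [0,0,0.03,0]
    - [-0.03,-0.02,0,0]
    - [-0.035,-0.02,0,0]
    - [-0.03,-0.01,0,0]
    - [0,0,0,0]
    - [0,0,0,0]
    - [0,0,0,0]

```text
clock: 22.02
ee_pos: [452.1, 137.0, 183.6]
eef_rot: [-1.05, 1.569, 0.643]
ft_force: [1.3, 0.8, -0.4]
width: 0.996
```

Run:
```python
from h import *
st()
for n in('top','side','wrist'): snap(n,n+'F')
crop('sideF',180,230,180,170,4,'cF');crop('wristF',200,100,300,230,2.6,'cFw')
for f in('wristF','topF','sideF'):
    blk(f,(('blk',90,102),),(480,640,130,250))
b=(('va',564,13),('vb',484,13))
for f in('topF','top0'):
    blk(f,(('va',42,60),),(530,600,-30,55));blk(f,(('vb',42,60),),(450,520,-30,55));blk(f,(('tm',12,25),),(610,690,-40,50))
```

```text
t 22.02 p [452.1 137.  183.6] hf [-88.5 -38.7 183.6] jaw 97.01 w 0.996 F [ 1.3  0.8 -0.4]
wristF blk 1483 [528.8 185.1] [23.8 50.3] 8.02 95.5
topF blk 390 [545.5 184.4] [56.8 49.3] 7.8 95.2
sideF blk 837 [543.5 188. ] [56.9 53.4] 7.54 95.0
topF va 82 [564.1  12.7] [20.2 20.1] 2.69 51.3
topF vb 79 [483.9  13.3] [19.6 19.4] 89.18 50.9
topF tm 570 [650.9   4.8] [61.2 57.3] 80.36 14.9
top0 va 82 [564.3  12.6] [19.8 20. ] 89.5 51.2
top0 vb 79 [483.8  13.1] [19.7 19.6] 89.9 51.3
top0 tm 550 [650.9   4.6] [61.3 58. ] 82.1 14.8
```

View pics/cF.png

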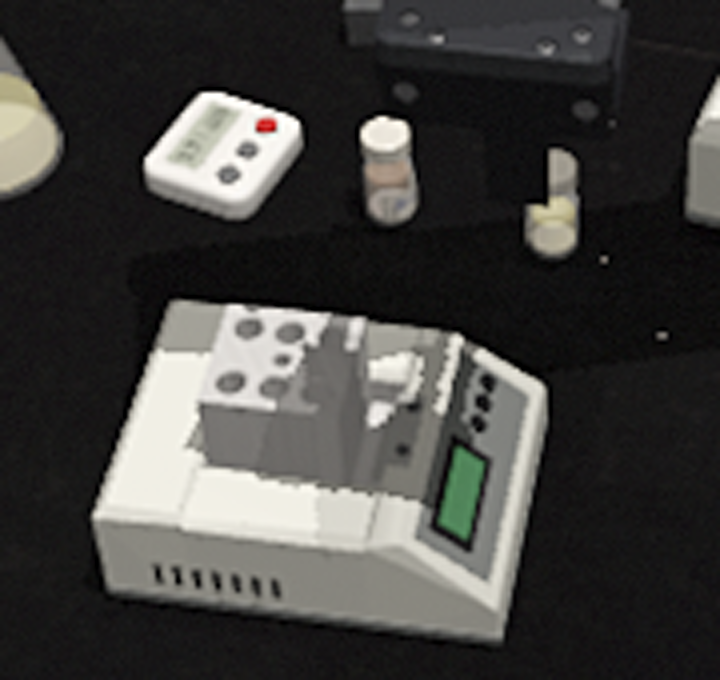

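View pics/wristF.png

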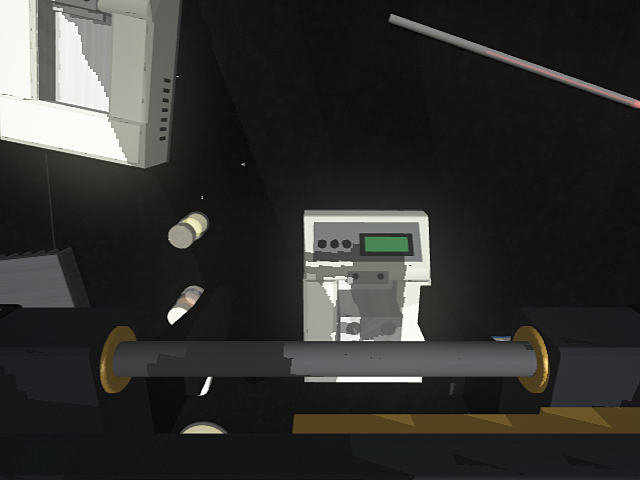

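```bash
python3 -c "
from cell import order
print(order.hand_in())"
```

```text
the job is handed in; nothing more can be done
None
```

The job is done and handed in at about 22 s. The block was tipped over the plate's near edge onto its base. It was then picked up and put toe first, tilted about 20°, under the tab of the farther heater. I rocked it down and let go at about 2° of tilt, and it settled flat.

**Last checks**
- **Seating:** the tilt is 0.0° and the block's top is 95 to 95.5 mm above the bench (96 expected).
- **Position:** the block's centre is about 7 mm to +x of the well centre, with 5 to 8 mm wanted. This relies on a well centre taken from the top and side views, because the tab's upper edge put it about 3.7 mm nearer the robot.
- **Bystanders:** in the top view, both vials and the timer are where they started to within 0.3 mm.
- **Robot:** it is clear of everything.

**What disagreed or failed**
- **Fingertips:** they sit about 30 mm above the reported TCP, not 8 mm ahead of it. The first grasp closed above the block, and the tipping push was probably nearer 50 mm above the plate than the under 20 mm asked. The block still tipped as asked.
- **Tab contact:** the toe met the tab once, at 23 N on the wrist, and slid about 4 mm in the grip. I backed off and tilted further before hooking it.

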